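Load the dry-block heater

ROBOT

A 7-joint arm with a two-finger parallel gripper is mounted at the origin on a cart in front of the work surface, level with it; the furniture and walls round the work are solid. World frame = base frame: x ahead of the robot, y to its left, z up, the work surface at z = 0. Lengths are in m, angles in rad, forces in N, time in s.
With the tool pointing down it reaches from about 0.4 to 0.85 m from the base axis. Payload 10.4 kg.
Tool frame: the origin (TCP) lies where the fingers leave the gripper's body, on its centre line; the fingertips stand 70 mm ahead of it and the grasp point (between the pads) lies 51 mm ahead of it (r.tcp_to_grasp is the distance from the TCP to the grasp point, in m); z points along the fingers, y is the direction in which the jaws open and shut (so a half turn about z gives the same grasp; the last joint's range is limited). The gripper opens to 87 mm and grips with 3 to 60 N. Pads are 19 mm wide; open, the fingers measure 117 mm over their backs; the gripper's body (75 mm by 190 mm) begins 51 mm behind the grasp point.
Start: joints at [1.202, 0.332, -0.065, 1.46, 0.022, 1.35, -0.088], TCP at [0.212, -0.588, 0.292] pointing down, gripper open.
Joint ranges: [-2.6, 2.6], [-0.5, 2.12], [-1.47, 1.34], [0.16, 2.42], [-1.27, 4.41], [0.06, 2.06], [-2.6, 2.6]. Speed limits (rad/s): [2.22, 2.22, 2.79, 2.79, 3.14, 3.14, 3.14].

INTERFACE

Orientations are given as a 3x3 rotation matrix whose columns are the frame's x, y, z axes.
In Python, from cell import status, cams, r gives the robot as it stands.
- The arm moves only by the shell command python3 -m inch 'ROWS'. ROWS is a JSON object of lists of equal length, an entry for each row: "angular": the turn, a rotation vector about the world's x, y, z in degrees, a list of three; "dp": the shift along the world's x, y, z in m, a list of three; "gripper": the gripper's target within -1 to 1 (shut at 1, half-way at 0, fully open at -1). A call has exactly 8 rows; each row is the pose to reach, as a shift and turn from the pose commanded when the call began; what a row does not reach only later rows make up. A row lasts 1/10 s, in which the tool goes at most 50 mm and 8.59 degrees, less where a joint would pass 70% of its speed; a pose out of reach is approached as far as the arm can. A call with a gripper value outside its range is refused whole. The fingers move at their own pace and stop on an object; the grip force is fixed at half the most. Time passes only in rows, so rows that repeat a pose let the fingers close, or fill a call up. It gives the time, the measured TCP pose, the force and the opening at its end, in the units of the state.
- status.read_state(): the state, without advancing time (a new reading comes with each control period).
- cams.capture(name): name is "scene" or "top"; returns a dict with "frame" (400x640x3 uint8, blue, green, red), "fov_y" (degrees; the focal length in pixels is half the picture's height over the tangent of half this angle, whatever the lens; pixels are square), "cx", "cy" (the principal point, pixels), "R" (3x3) and "t" (3): a world point X has camera coordinates R X + t. Camera axes: x right, y down, z forward; pixel columns grow to the right and rows downward; lengths in m; the calibration is good to about 2 mm. A picture is of the moment at which its call begins. There is no depth.
- r.sign_off(): hands the job in, once; it reports no verdict.
Trained networks look in the newest picture that a camera, given by its name, has taken for a name from the list of things; names that differ only in an ending like _2 or _b are one class to them, and where a whole thing is asked for, a point or a joint stands for the part that bears it (a point fixed in the world has none). Each returns a list of dicts, best first, with "p" (0 to 1); they miss things now and then, are a little off and sometimes report something else, mostly with a low value. They report only what shows in the picture. A call takes as long as a camera call. They do not tell look-alikes from the thing itself.
- cams.silhouettes(camera, label): "mask" (400x640 bool, what is visible of it) and "extent" ([centre column, centre row, width, height] in pixels, round what is visible of it).
The state is a dict: "t": time; "qpos": joint angles; "joint_vel": joint speeds; "tau": joint torques, N m; "position": TCP position; "ee_rot": TCP orientation; "contact_force": force on the tool from outside, world axes, zero at the start; "wrist_torque": the same for the moment, N m; "opening": finger opening in m.
Only numpy, scipy, OpenCV 4.12 (cv2) and the standard library are available. Lean on these libraries where they do the work, as an engineer would, in place of code of your own. Each camera call takes 0.05 s, during which the arm holds its last target.

TASK

Warm up the four amber vials: move them from the blue rack into the block heater, each into the block bored for its size, lowered (not dropped) fully home. Load the largest vial first and go down in size to the smallest last, because the big ones take longest to warm through. Keep the vials upright, and leave the beaker and the timer where they are.

Things in the scene. Friction and masses are not known exactly. Their poses are not given: they have to be found in the camera images.
- vial_38_mid (a point): largest vial: upright amber glass, flat bottom, black screw cap; body 38 mm across, 100 mm tall, cap 33 mm across, 19 mm high; 96 to 168 g. Point: its centre, 50 mm below the cap's top; z up. Stands in a cell of the blue rack: one straight row of 4 at 60 mm, each up to 5 mm off; cell floor z 7 mm, walls to z 27 mm. Grip by the cap, fingers closing across the row: when home only its top 48 mm stand out.
- vial_30_mid (a point): second largest vial: upright amber glass, flat bottom, black screw cap; body 30 mm across, 92 mm tall, cap 27 mm across, 19 mm high; 56 to 98 g. Point: its centre, 46 mm below the cap's top; z up. Stands in a cell of the blue rack: one straight row of 4 at 60 mm, each up to 5 mm off; cell floor z 7 mm, walls to z 27 mm. Grip by the cap, fingers closing across the row: when home only its top 48 mm stand out.
- vial_22_mid (a point): second smallest vial: upright amber glass, flat bottom, black screw cap; body 22 mm across, 84 mm tall, cap 20 mm across, 19 mm high; 28 to 49 g. Point: its centre, 42 mm below the cap's top; z up. Stands in a cell of the blue rack: one straight row of 4 at 60 mm, each up to 5 mm off; cell floor z 7 mm, walls to z 27 mm. Grip by the cap, fingers closing across the row: when home only its top 48 mm stand out.
- vial_16_mid (a point): smallest vial: upright amber glass, flat bottom, black screw cap; body 16 mm across, 78 mm tall, cap 15 mm across, 19 mm high; 16 to 28 g. Point: its centre, 39 mm below the cap's top; z up. Stands in a cell of the blue rack: one straight row of 4 at 60 mm, each up to 5 mm off; cell floor z 7 mm, walls to z 27 mm. Grip by the cap, fingers closing across the row: when home only its top 48 mm stand out.
- bore_38 (a point): bore for the largest vial: centre of the mouth, level with the top (z 90 mm) of one of 4 bare aluminium blocks (58 mm square, fixed, in a row at 60 mm) in the white block heater (housing 74 mm high). Round hole 42 mm wide, 52 mm deep, flat floor; mouth countersunk at 45 degrees to 50 mm. z up, y along the row, x away from the heater's control panel.
- bore_30 (a point): bore for the second largest vial: centre of the mouth, level with the top (z 90 mm) of one of 4 bare aluminium blocks (58 mm square, fixed, in a row at 60 mm) in the white block heater (housing 74 mm high). Round hole 34 mm wide, 44 mm deep, flat floor; mouth countersunk at 45 degrees to 42 mm. z up, y along the row, x away from the heater's control panel.
- bore_22 (a point): bore for the second smallest vial: centre of the mouth, level with the top (z 90 mm) of one of 4 bare aluminium blocks (58 mm square, fixed, in a row at 60 mm) in the white block heater (housing 74 mm high). Round hole 26 mm wide, 36 mm deep, flat floor; mouth countersunk at 45 degrees to 34 mm. z up, y along the row, x away from the heater's control panel.
- bore_16 (a point): bore for the smallest vial: centre of the mouth, level with the top (z 90 mm) of one of 4 bare aluminium blocks (58 mm square, fixed, in a row at 60 mm) in the white block heater (housing 74 mm high). Round hole 20 mm wide, 30 mm deep, flat floor; mouth countersunk at 45 degrees to 28 mm. z up, y along the row, x away from the heater's control panel.
- beaker_mid (a point): bystander: empty glass beaker, 62 mm across, 72 mm high, behind the work; the point is its centre. Leave it alone.
- lab_timer_mid (a point): bystander: small white countdown timer lying flat, 58 x 64 x 21 mm, behind the work; the point is its centre. Leave it alone.
Mind the look-alikes: they are no part of the job. Leave any green look-alike of the part that bears vial_30_mid alone.

How it is judged:
On the way, in this order (a step that is already met when the one before it is completed fails the run):
1. the largest vial (38 mm) is home in its own bore (horizontal distance between vial_38_mid and bore_38 below 0.008 m and z of vial_38_mid in the frame of bore_38 below 0.002 m and angle between vial_38_mid's own z axis and vertical below 0.1 rad), for 0.2 s.
2. the second largest vial (30 mm) is home in its own bore (horizontal distance between vial_30_mid and bore_30 below 0.008 m and z of vial_30_mid in the frame of bore_30 below 0.006 m and angle between vial_30_mid's own z axis and vertical below 0.1 rad), for 0.2 s.
3. the second smallest vial (22 mm) is home in its own bore (horizontal distance between vial_22_mid and bore_22 below 0.008 m and z of vial_22_mid in the frame of bore_22 below 0.01 m and angle between vial_22_mid's own z axis and vertical below 0.1 rad), for 0.2 s.
4. the smallest vial (16 mm) is home in its own bore (horizontal distance between vial_16_mid and bore_16 below 0.008 m and z of vial_16_mid in the frame of bore_16 below 0.013 m and angle between vial_16_mid's own z axis and vertical below 0.1 rad), for 0.2 s.
At the end, for the whole second after the job is handed in: All four vials stand at rest and released, each in the block bored for its size: within 8 mm of the bore's axis, at most 4 mm above fully home, tilted less than 0.1 rad; they were loaded in order from largest to smallest (all of step 1 and all of step 2 and all of step 3 and all of step 4 and linear speed of each of vial_38, vial_30, vial_22, vial_16 below 0.02 m/s); the robot touches nothing.
It fails at once if a vial is tipped by more than 0.6 rad (angle between any of vial_38_mid, vial_30_mid, vial_22_mid, vial_16_mid's own z axis and vertical above 0.6 rad).
It fails at once if a vial is dropped: it moves faster than 0.7 m/s (a fall of 25 mm) without being held ((linear speed of vial_38 above 0.7 m/s and contact force between the fingers and vial_38 below 0.05 N) or (linear speed of vial_30 above 0.7 m/s and contact force between the fingers and vial_30 below 0.05 N) or (linear speed of vial_22 above 0.7 m/s and contact force between the fingers and vial_22 below 0.05 N) or (linear speed of vial_16 above 0.7 m/s and contact force between the fingers and vial_16 below 0.05 N)).
It fails at once if the beaker or the timer is moved by more than 20 mm (distance of any of beaker_mid, lab_timer_mid from where it was at the start of the episode above 0.02 m).
It also fails if it takes over 96 s, if anything falls off the work surface, if the arm or the gripper's body presses on something with over 40 N, if the wrist force passes 120 N, or if a joint passes its speed limit or range.

## Working session

There is one attempt and no reset: what is moved stays moved. The work goes in short steps, Python scripts to look and compute and a shell command to move; the robot and the scene stay as the last step left them, time stands still between calls to the robot, and variables do not carry over. Pictures are saved under pics/ and viewed, and the job is handed in when it is done.

```bash
ls; mkdir -p pics; python3 - <<'E'
from cell import status,cams,r
import cv2
s=status.read_state();print(s['t'],s['position'],s['ee_rot'],s['opening'],s['contact_force'])
for n in("scene","top"):
    c=cams.capture(n);cv2.imwrite(f"pics/{n}0.png",c["frame"]);print(n,c["fov_y"],c["cx"],c["cy"],c["R"],c["t"])
E
```

```text
pics
0.0 [ 0.21177363 -0.5877118   0.29142653] [[ 9.40768820e-01  3.39048239e-01 -5.64149829e-04]
 [ 3.39048699e-01 -9.40767881e-01  1.33210634e-03]
 [-7.90857313e-05 -1.44447837e-03 -9.99998954e-01]] 0.08713304158229232 [ 0.65104711  0.65570577 -0.53469018]
scene 53.19143379117662 318.9812917835386 202.3666500423286 [[ 0.74252544 -0.6695966  -0.0172153 ]
 [-0.3910243  -0.41245875 -0.82278659]
 [ 0.5438345   0.61767158 -0.56808966]] [-0.37922975  0.30263075  0.57729858]
top 51.341930979906174 318.7330427121302 197.17526070607312 [[ 0.01936602 -0.99980442 -0.00401107]
 [-0.99410117 -0.01882704 -0.10681015]
 [ 0.10671374  0.00605589 -0.99427134]] [0.05222452 0.57422238 1.01347331]
```

View pics/scene0.png

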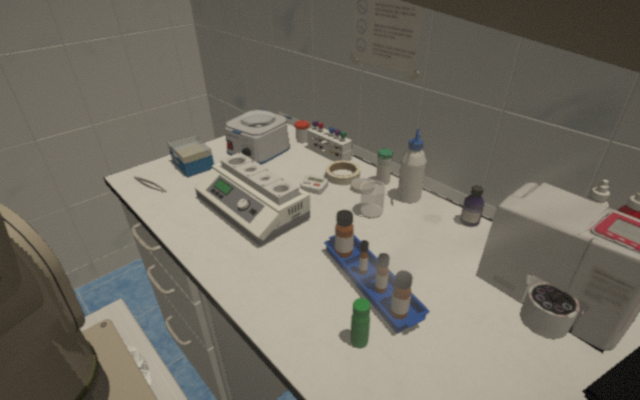

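View pics/top0.png

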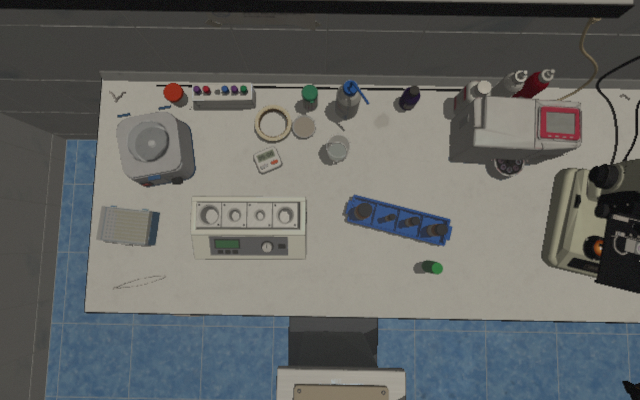

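```bash
cat > h.py <<'E'
import numpy as np, cv2
def K(c):
    f=200/np.tan(np.radians(c["fov_y"]/2));return f
def back(c,u,v,z):
    f=K(c);d=np.array([(u-c["cx"])/f,(v-c["cy"])/f,1.]);R=np.array(c["R"]);t=np.array(c["t"])
    o=-R.T@t;w=R.T@d;return o+w*(z-o[2])/w[2]
def proj(c,X):
    p=np.array(c["R"])@np.array(X)+np.array(c["t"]);f=K(c);return f*p[0]/p[2]+c["cx"],f*p[1]/p[2]+c["cy"]
E
python3 - <<'E'
from cell import cams
from h import *
c=cams.capture("top");F=c["frame"]
a=cv2.resize(F[185:270,180:320],None,fx=5,fy=5,interpolation=cv2.INTER_CUBIC);cv2.imwrite("pics/heat.png",a)
a=cv2.resize(F[185:285,335:460],None,fx=5,fy=5,interpolation=cv2.INTER_CUBIC);a=cv2.convertScaleAbs(a,alpha=1.8,beta=10);cv2.imwrite("pics/rack.png",a)
for cam in("top","scene"):
  c=cams.capture(cam)
  for n in["38","30","22","16"]:
    for k in("vial_%s_mid","bore_%s"):
      for d in cams.silhouettes(cam,k%n)[:3]:
        e=d["extent"];print(cam,k%n,round(d["p"],2),np.round(e,1),int(d["mask"].sum()), np.round(back(c,e[0],e[1],.09),3) if cam=="top" else "")
E
```

```text
top vial_38_mid 0.72 [208.6 215.2  30.3  32.2] 651 [0.519 0.322 0.09 ]
top vial_38_mid 0.63 [366.4 212.1  15.7  17.7] 218 [ 0.534 -0.05   0.09 ]
top bore_38 0.95 [286.2 214.2  29.4  26.5] 645 [0.525 0.139 0.09 ]
top bore_38 0.68 [236.4 215.6  28.6  21.9] 643 [0.519 0.256 0.09 ]
top bore_38 0.67 [259.8 216.3  29.1  23.2] 634 [0.519 0.201 0.09 ]
top vial_30_mid 0.62 [432.5 267.2  22.   18. ] 228 [ 0.408 -0.204  0.09 ]
top vial_30_mid 0.5 [436.9 232.6  20.3  13.1] 197 [ 0.489 -0.216  0.09 ]
top bore_30 0.95 [286.2 214.2  29.4  26.5] 645 [0.525 0.139 0.09 ]
top bore_30 0.68 [236.4 215.6  28.6  21.9] 643 [0.519 0.256 0.09 ]
top bore_30 0.67 [259.8 216.3  29.1  23.2] 634 [0.519 0.201 0.09 ]
top bore_22 0.95 [286.2 214.2  29.4  26.5] 645 [0.525 0.139 0.09 ]
top bore_22 0.68 [236.4 215.6  28.6  21.9] 643 [0.519 0.256 0.09 ]
top bore_22 0.67 [259.8 216.3  29.1  23.2] 634 [0.519 0.201 0.09 ]
top vial_16_mid 0.51 [435.9 231.2  22.7  13.3] 228 [ 0.492 -0.213  0.09 ]
top vial_16_mid 0.44 [389.2 216.9   9.5   5.4] 61 [ 0.523 -0.104  0.09 ]
top bore_16 0.95 [286.2 214.2  29.4  26.5] 645 [0.525 0.13
[... 311 characters left out ...]
0.62 [250.1 171.8  28.4  27.5] 377 
scene vial_30_mid 0.95 [359.5 321.6  23.6  53.9] 875 
scene vial_30_mid 0.67 [399.4 296.6  21.6  50.9] 832 
scene bore_30 0.78 [280.9 191.4  37.7  27.9] 626 
scene bore_30 0.77 [234.8 161.7  31.3  17.3] 360 
scene bore_30 0.62 [250.1 171.8  28.4  27.5] 377 
scene vial_22_mid 0.84 [382.4 271.8  15.6  42.8] 445 
scene bore_22 0.78 [280.9 191.4  37.7  27.9] 626 
scene bore_22 0.77 [234.8 161.7  31.3  17.3] 360 
scene bore_22 0.62 [250.1 171.8  28.4  27.5] 377 
scene vial_16_mid 0.66 [363.8 255.5  14.9  37.7] 272 
scene bore_16 0.78 [280.9 191.4  37.7  27.9] 626 
scene bore_16 0.77 [234.8 161.7  31.3  17.3] 360 
scene bore_16 0.62 [250.1 171.8  28.4  27.5] 377
```

View pics/heat.png

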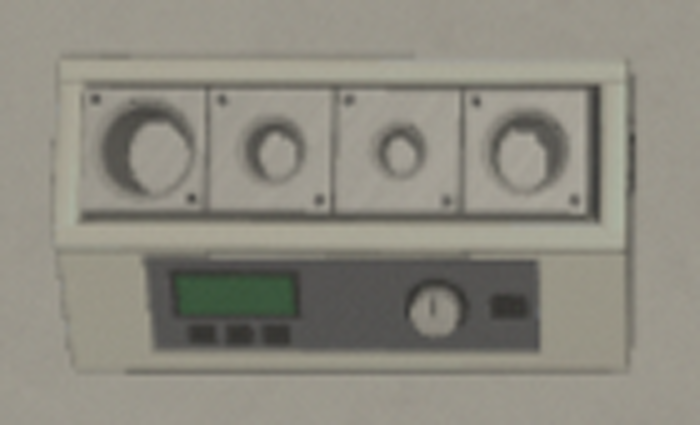

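View pics/rack.png

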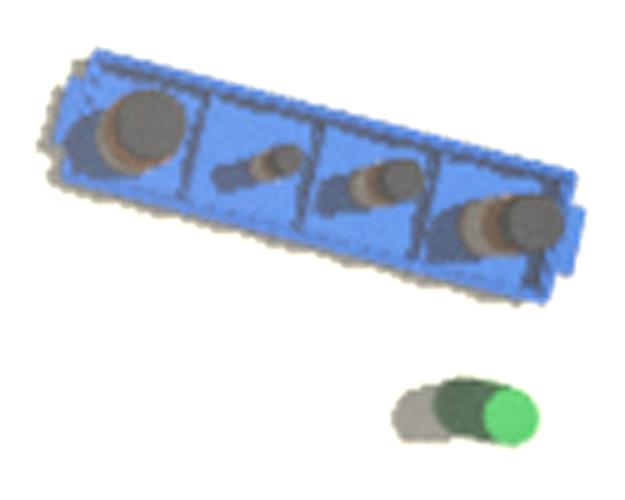

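```bash
cat > m.py <<'E'
from cell import cams,status
from h import *
c=cams.capture("top");F=c["frame"];g=cv2.cvtColor(F,cv2.COLOR_BGR2GRAY).astype(float)
def spot(x,y):
    u0,v0=(x+.5)/5-.5+180,(y+.5)/5-.5+185
    best=None
    for _ in range(5):
        ui,vi=int(round(u0)),int(round(v0));P=g[vi-2:vi+3,ui-2:ui+3];w=np.clip(np.percentile(P,60)-P,0,None)
        vv,uu=np.mgrid[vi-2:vi+3,ui-2:ui+3];u0,v0=(uu*w).sum()/w.sum(),(vv*w).sum()/w.sum()
    return u0,v0
tl=[(96,99),(222,100),(349,100),(476,101)];br=[(191,198),(319,200),(446,201),(574,200)]
C=[]
for a,b in zip(tl,br):
    p=back(c,*spot(*a),.09);q=back(c,*spot(*b),.09);C.append((p+q)/2);print(np.round(p,4),np.round(q,4),np.round(C[-1],4))
C=np.array(C)[:,:2];m=C.mean(0);dv=(C*np.array([[-1.5],[-.5],[.5],[1.5]])).sum(0);print("pitch",np.linalg.norm(dv)/5);dv/=np.linalg.norm(dv)
names=["38","22","16","30"];B={}
for i,n in enumerate(names):
    B[n]=m+dv*(i-1.5)*.06;print("bore",n,np.round(B[n],4))
print("yaw row dir",np.degrees(np.arctan2(dv[1],dv[0])))
# caps
V={}
for n,(x,y),D,z in [("38",(145,125),.033,.107),("16",(286,160),.015,.085),("22",(402,181),.020,.091),("30",(531,222),.027,.099)]:
    u,v=(x+.5)/5-.5+335,(y+.5)/5-.5+185;p=back(c,u,v,z);V[n]=p;print("vial",n,np.round(p,4))
im=cv2.resize(F,None,fx=5,fy=5,interpolation=cv2.INTER_CUBIC);im=cv2.convertScaleAbs(im,alpha=1.7,beta=5)
def circ(im,c,x,y,z,r,col,s=5):
    pts=[proj(c,(x+r*np.cos(a),y+r*np.sin(a),z)) for a in np.linspace(0,6.283,40)]
    cv2.polylines(im,[np.int32(np.round((np.array(pts)+.5)*s-.5))],True,col,1)
sc=cams.capture("scene");S=cv2.convertScaleAbs(cv2.resize(sc["frame"],None,fx=5,fy=5,interpolation=cv2.INTER_CUBIC),alpha=1.5)
for n in names:
    D=int(n)/1000
    for I,k in((im,c),(S,sc)):
        circ(I,k,*B[n],.09,D/2+.006,(0,0,255)); circ(I,k,*V[n][:2],V[n][2],{"38":.033,"30":.027,"22":.02,"16":.015}[n]/2,(0,255,255))
        circ(I,k,*V[n][:2],V[n][2]-.019,D/2,(0,255,0))
cv2.imwrite("pics/o1.png",im[185*5:270*5,180*5:320*5]);cv2.imwrite("pics/o2.png",im[185*5:285*5,335*5:460*5])
cv2.imwrite("pics/o3.png",S[145*5:245*5,190*5:320*5]);cv2.imwrite("pics/o4.png",S[205*5:325*5,320*5:440*5])
E
python3 m.py
```

```text
[0.548  0.3461 0.09  ] [0.4978 0.2975 0.09  ] [0.5229 0.3218 0.09  ]
[0.5449 0.287  0.09  ] [0.4906 0.2394 0.09  ] [0.5177 0.2632 0.09  ]
[0.5495 0.2295 0.09  ] [0.4929 0.1779 0.09  ] [0.5212 0.2037 0.09  ]
[0.551  0.1663 0.09  ] [0.4989 0.1195 0.09  ] [0.525  0.1429 0.09  ]
pitch 0.059613405481861156
bore 38 [0.5202 0.3229]
bore 22 [0.5212 0.2629]
bore 16 [0.5222 0.2029]
bore 30 [0.5232 0.1429]
yaw row dir -89.06793945891046
vial 38 [ 0.538  -0.0418  0.107 ]
vial 16 [ 0.5244 -0.1108  0.085 ]
vial 22 [ 0.5152 -0.1642  0.091 ]
vial 30 [ 0.4968 -0.2222  0.099 ]
```

View pics/o1.png

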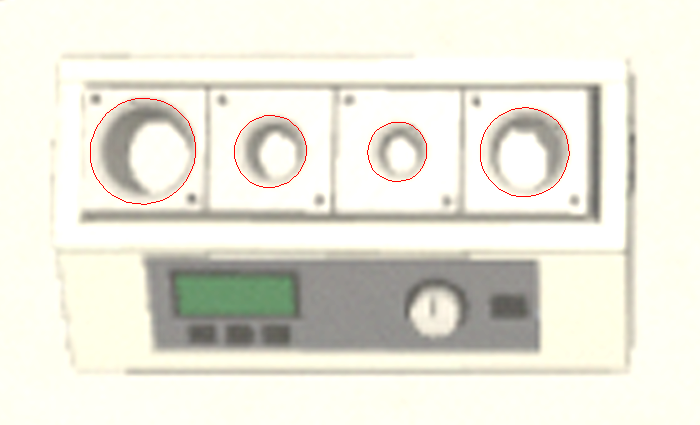

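View pics/o2.png

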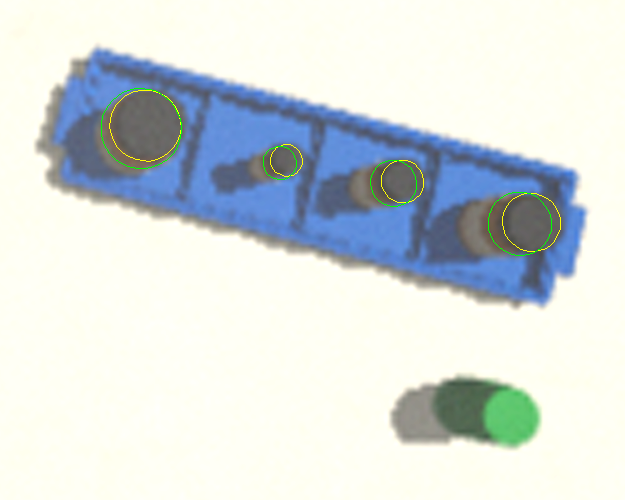

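View pics/o3.png

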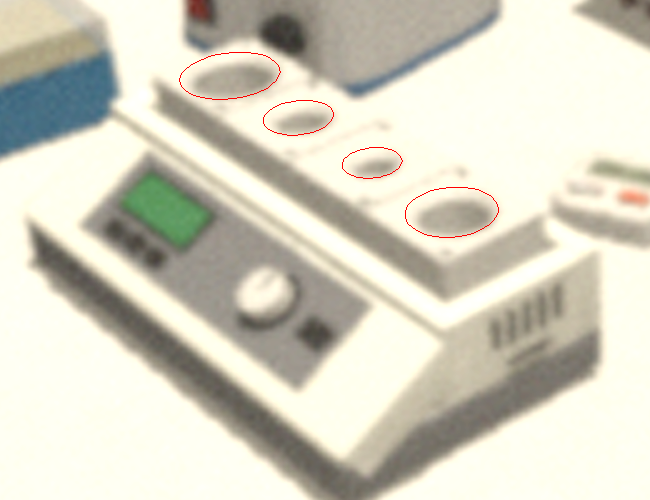

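View pics/o4.png

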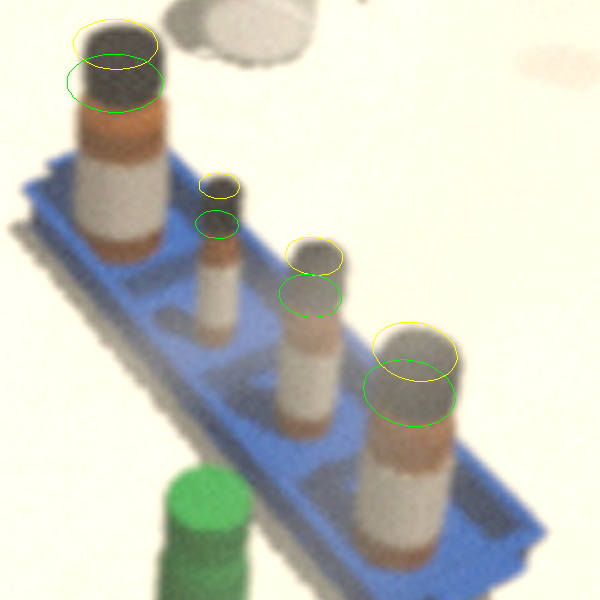

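```bash
cat > z.py <<'E'
from cell import cams
from h import *
V={"38":(.538,-.0418,.107),"30":(.4968,-.2222,.099),"22":(.5152,-.1642,.091),"16":(.5244,-.1108,.085)}
W={"38":.033,"30":.027,"22":.02,"16":.015}
s=10
def circ(im,c,x,y,z,r,col,o):
    pts=[proj(c,(x+r*np.cos(a),y+r*np.sin(a),z)) for a in np.linspace(0,6.283,40)]
    cv2.polylines(im,[np.int32(np.round((np.array(pts)-o+.5)*s-.5))],True,col,1)
def go(out):
    rows=[]
    for cam in("top","scene"):
        c=cams.capture(cam);ims=[]
        for n in V:
            X=V[n];u,v=map(int,proj(c,(X[0],X[1],X[2]-.01)));o=np.array([u-13,v-13])
            I=c["frame"][v-13:v+14,u-13:u+7+7-1];I=cv2.resize(I,None,fx=s,fy=s,interpolation=cv2.INTER_CUBIC)
            I=cv2.convertScaleAbs(I,alpha=1.3,beta=10)
            circ(I,c,*X[:2],X[2],W[n]/2,(0,255,255),o);ims.append(cv2.resize(I,(195,195)))
        rows.append(np.hstack(ims))
    cv2.imwrite(out,np.vstack(rows))
if __name__=="__main__":go("pics/z1.png")
E
python3 z.py
```

```text
(no output)
```

View pics/z1.png

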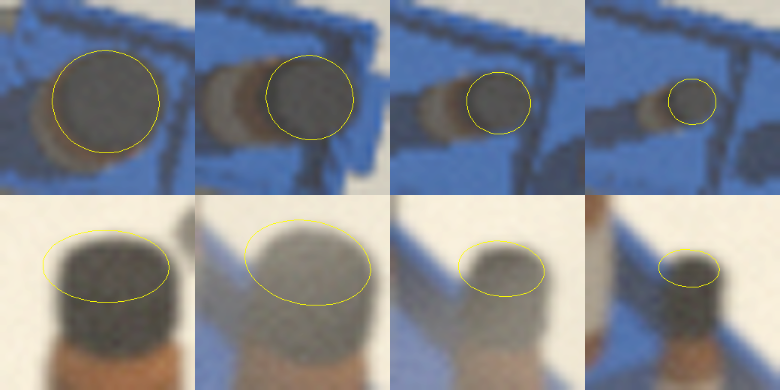

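```bash
python3 -m inch '{"dp":[[0.023,0.039,0],[0.046,0.078,0],[0.069,0.117,0],[0.092,0.156,0],[0.115,0.195,0],[0.138,0.234,0],[0.161,0.273,0],[0.184,0.312,0]],"angular":[[0,0,7],[0,0,14],[0,0,21],[0,0,28],[0,0,35],[0,0,42],[0,0,49],[0,0,56.6]],"gripper":[-1,-1,-1,-1,-1,-1,-1,-1]}'
```

```text
t: 2.05
position: [0.3965, -0.2743, 0.2926]
ee_rot: [[0.23, 0.973, 0.001], [0.973, -0.23, -0.001], [-0.001, 0.001, -1.0]]
contact_force: [0.9, -0.0, 0.0]
opening: 0.087
```

```bash
python3 -m inch '{"dp":[[0.021,0.035,0],[0.042,0.07,0],[0.064,0.105,0],[0.085,0.14,-0.01],[0.106,0.175,-0.02],[0.127,0.21,-0.03],[0.1415,0.2325,-0.04],[0.1415,0.2325,-0.05]],"angular":[[0,0,0],[0,0,0],[0,0,0],[0,0,0],[0,0,0],[0,0,0],[0,0,0],[0,0,0]],"gripper":[-1,-1,-1,-1,-1,-1,-1,-1]}'
python3 - <<'E'
from cell import cams,status
from h import *
p=status.read_state();print(p["position"])
for n in("top","scene"):
    c=cams.capture(n);P=p["position"];R=p["ee_rot"]
    u,v=proj(c,P+R[:,2]*.07);u,v=int(u),int(v);print(n,u,v)
    I=c["frame"][max(v-70,0):v+50,u-70:u+70];a=cv2.resize(I,None,fx=5,fy=5,interpolation=cv2.INTER_CUBIC)
    for sy in(-1,1):
      for sx in(-1,1):
       for h in (.07,.03):
        q=proj(c,P+R[:,2]*h+R[:,1]*sy*.0435+R[:,0]*sx*.0095);cv2.circle(a,(int((q[0]-u+70+.5)*5),int((q[1]-max(v-70,0)+.5)*5)),3,(0,0,255),-1)
    cv2.imwrite(f"pics/g_{n}.png",cv2.convertScaleAbs(a,alpha=1.5,beta=15))
E
```

```text
t: 2.85
position: [0.5386, -0.0392, 0.242]
ee_rot: [[0.229, 0.973, 0.001], [0.973, -0.229, 0.002], [0.002, 0.001, -1.0]]
contact_force: [0.2, -0.5, -0.4]
opening: 0.0872
[ 0.53858671 -0.03923428  0.24200553]
top 365 206
scene 342 184
```

View pics/g_top.png

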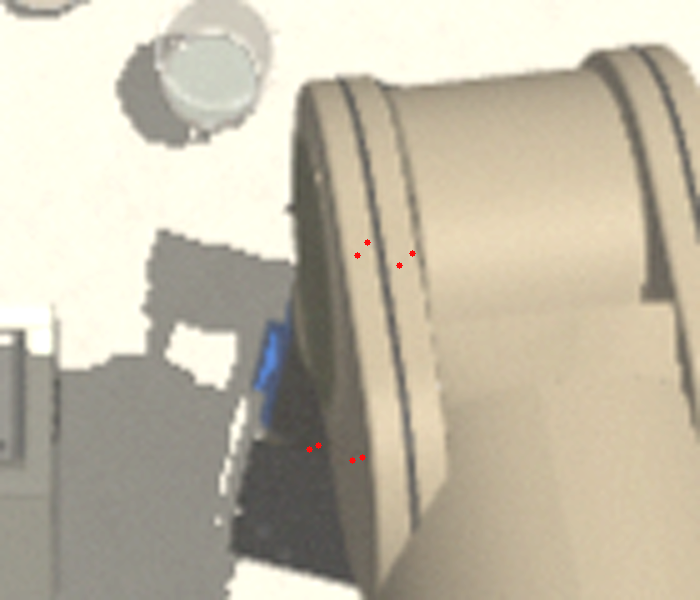

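View pics/g_scene.png

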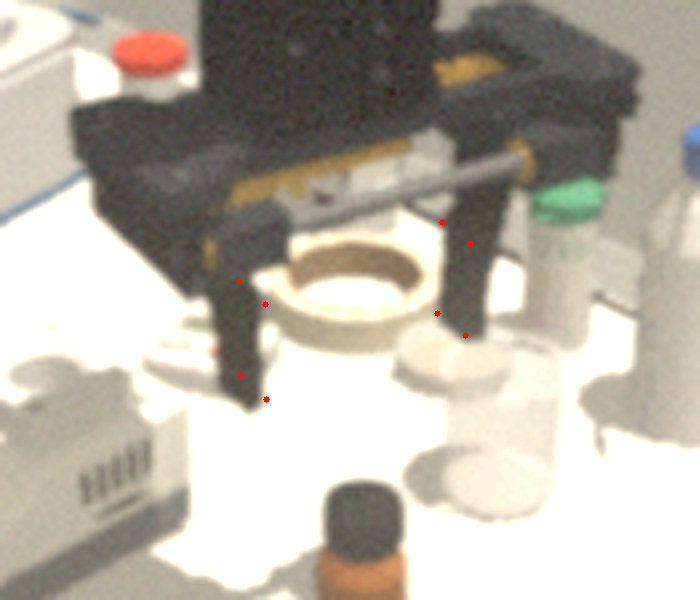

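```bash
python3 -m inch '{"dp":[[0,-0.0025,-0.01],[0,-0.0025,-0.025],[0,-0.0025,-0.04],[0,-0.0025,-0.055],[0,-0.0025,-0.07],[0,-0.0025,-0.078],[0,-0.0025,-0.082],[0,-0.0025,-0.082]],"angular":[[0,0,0],[0,0,0],[0,0,0],[0,0,0],[0,0,0],[0,0,0],[0,0,0],[0,0,0]],"gripper":[-1,-1,-1,-1,-1,-1,-1,-1]}'
cat > look.py <<'E'
import sys
from cell import cams,status
from h import *
p=status.read_state();print(p["position"],p["contact_force"],p["opening"])
n=sys.argv[1];k=int(sys.argv[3]) if len(sys.argv)>3 else 35
c=cams.capture(n);P=p["position"];R=p["ee_rot"];o=p["opening"]/2
u,v=proj(c,P+R[:,2]*.09);u,v=int(u),int(v);s=600//(2*k)
I=c["frame"][v-k:v+k,u-k:u+k];a=cv2.convertScaleAbs(cv2.resize(I,None,fx=s,fy=s,interpolation=cv2.INTER_CUBIC),alpha=1.4,beta=15)
for sy in(-1,1):
  for sx in(-1,1):
   for h in (.07,.04):
    q=proj(c,P+R[:,2]*h+R[:,1]*sy*o+R[:,0]*sx*.0095);cv2.circle(a,(int((q[0]-u+k+.5)*s),int((q[1]-v+k+.5)*s)),3,(0,0,255),-1)
cv2.imwrite(sys.argv[2],a)
E
python3 look.py scene pics/l1.png
```

```text
t: 3.75
position: [0.5373, -0.0459, 0.1598]
ee_rot: [[0.235, 0.972, -0.001], [0.972, -0.235, 0.0], [0.0, -0.001, -1.0]]
contact_force: [-0.2, -0.2, -0.1]
opening: 0.0867
[ 0.53726414 -0.04590996  0.15983584] [-0.16527867 -0.21560868 -0.14361352] 0.08668116074882343
```

View pics/l1.png

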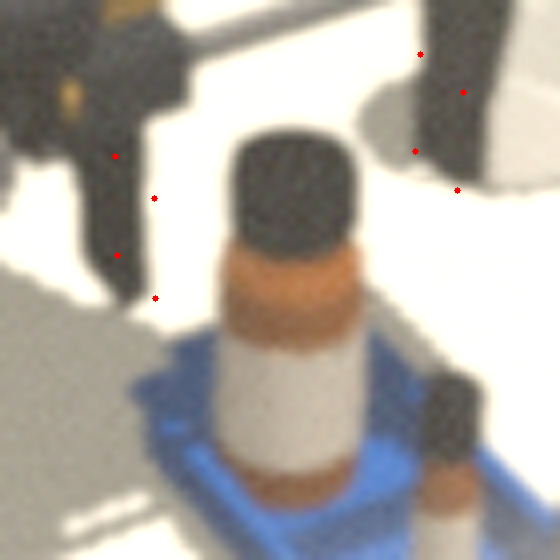

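```bash
cat > ov.py <<'E'
# overlay vial model at tool xy: argv cam out cap_top_z capdia bodydia [dx dy]
import sys
from cell import cams,status
from h import *
p=status.read_state();P=p["position"]
n=sys.argv[1];zt,cd,bd,H=[float(x) for x in sys.argv[3:7]];d=[float(x) for x in sys.argv[7:9]] or [0,0]
c=cams.capture(n);x,y=P[0]+d[0],P[1]+d[1];k=30;s=9
u,v=proj(c,(x,y,zt-.02));u,v=int(u),int(v)
I=c["frame"][v-k:v+k,u-k:u+k];a=cv2.convertScaleAbs(cv2.resize(I,None,fx=s,fy=s,interpolation=cv2.INTER_CUBIC),alpha=1.4,beta=15)
def circ(z,r,col):
    pts=[proj(c,(x+r*np.cos(t),y+r*np.sin(t),z)) for t in np.linspace(0,6.283,40)]
    cv2.polylines(a,[np.int32((np.array(pts)-[u-k,v-k]+.5)*s)],True,col,1)
circ(zt,cd/2,(0,255,255));circ(zt-.019,cd/2,(0,255,255));circ(zt-.025,bd/2,(0,255,0));circ(zt-H,bd/2,(0,255,0))
cv2.imwrite(sys.argv[2],a)
E
python3 ov.py scene pics/l2.png .107 .033 .038 .1
```

```text
(no output)
```

View pics/l2.png

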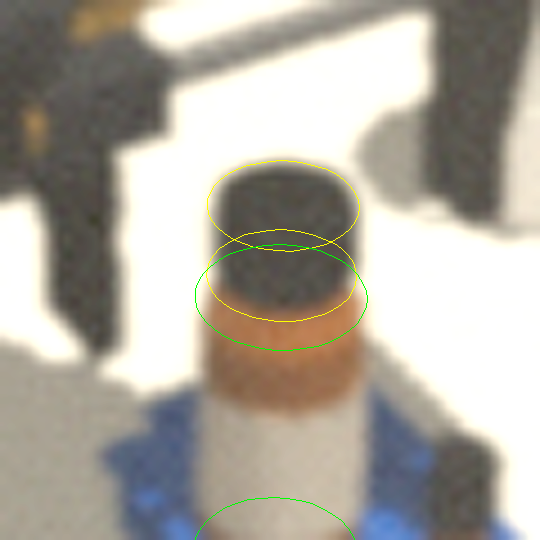

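```bash
python3 -m inch '{"dp":[[0,0,0],[0,0,0],[0,0,0],[0,0,0],[0,0,0],[0,0,0],[0,0,0],[0,0,0]],"angular":[[0,0,0],[0,0,0],[0,0,0],[0,0,0],[0,0,0],[0,0,0],[0,0,0],[0,0,0]],"gripper":[1,1,1,1,1,1,1,1]}'
```

```text
t: 4.65
position: [0.5374, -0.046, 0.1603]
ee_rot: [[0.235, 0.972, 0.0], [0.972, -0.235, -0.0], [0.0, 0.0, -1.0]]
contact_force: [0.6, 0.5, -0.1]
opening: 0.0322
```

```bash
python3 -m inch '{"dp":[[0,0,0.005],[0,0,0.015],[0,0,0.03],[0,0,0.05],[0,0,0.07],[0,0,0.095],[0,0,0.115],[0,0,0.125]],"angular":[[0,0,0],[0,0,0],[0,0,0],[0,0,0],[0,0,0],[0,0,0],[0,0,0],[0,0,0]],"gripper":[1,1,1,1,1,1,1,1]}'; python3 look.py scene pics/l3.png 50
python3 ov.py scene pics/l4.png .230 .033 .038 .1
```

```text
t: 5.45
position: [0.538, -0.0458, 0.2884]
ee_rot: [[0.235, 0.972, 0.004], [0.972, -0.235, -0.001], [0.0, 0.004, -1.0]]
contact_force: [0.2, 0.3, -1.3]
opening: 0.0323
[ 0.53798331 -0.04577663  0.28838775] [ 0.20062362  0.26972444 -1.30259314] 0.03232899883913463
```

View pics/l3.png

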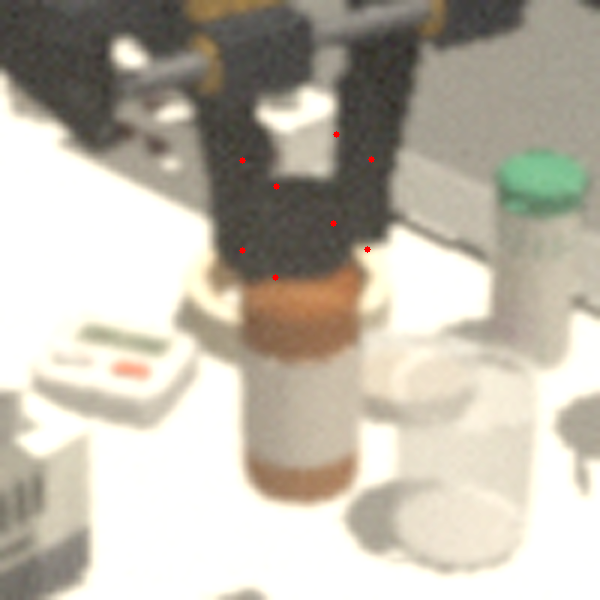

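View pics/l4.png

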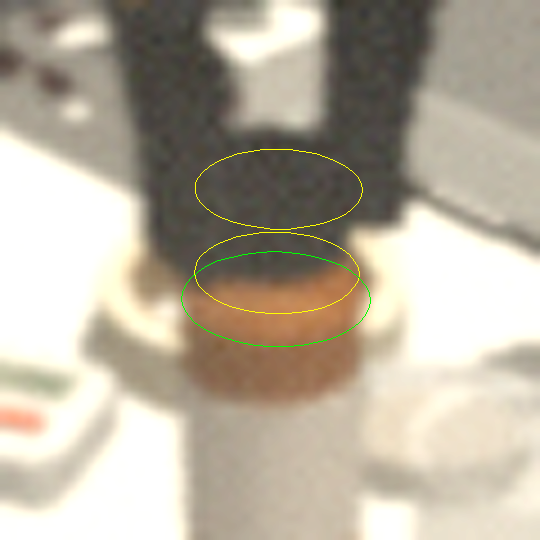

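```bash
cat > bo.py <<'E'
import sys
from cell import cams
from h import *
dx,dy=[float(x) for x in sys.argv[2:4]]
B={"38":(.5202,.3229),"22":(.5212,.2629),"16":(.5222,.2029),"30":(.5232,.1429)}
c=cams.capture("scene");s=10
o=np.array([222,150]);I=c["frame"][150:205,222:300].astype(np.float32)
a=cv2.resize(I,None,fx=s,fy=s,interpolation=cv2.INTER_CUBIC);a=np.clip((a-90)*1.9,0,255).astype(np.uint8)
dv=np.array([.016,-1]);nv=np.array([1,.016])
def pl(pts,col):cv2.polylines(a,[np.int32((np.array([proj(c,p) for p in pts])-o+.5)*s)],True,col,1)
for n,b in B.items():
    b=np.array(b)+[dx,dy];D=int(n)/1000
    for r in(D/2+.006,):pl([(*(b+r*np.array([np.cos(t),np.sin(t)])),.09) for t in np.linspace(0,6.283,40)],(0,0,255))
    pl([(*(b+(D/2+.002)*np.array([np.cos(t),np.sin(t)])),.086) for t in np.linspace(0,6.283,40)],(0,200,0))
    pl([(*(b+.029*(i*dv+j*nv)),.09) for i,j in((1,1),(1,-1),(-1,-1),(-1,1))],(255,0,0))
cv2.imwrite(sys.argv[1],a)
E
python3 bo.py pics/b1.png 0 -.0038; python3 bo.py pics/b0.png 9 9
```

```text
(no output)
```

View pics/b1.png

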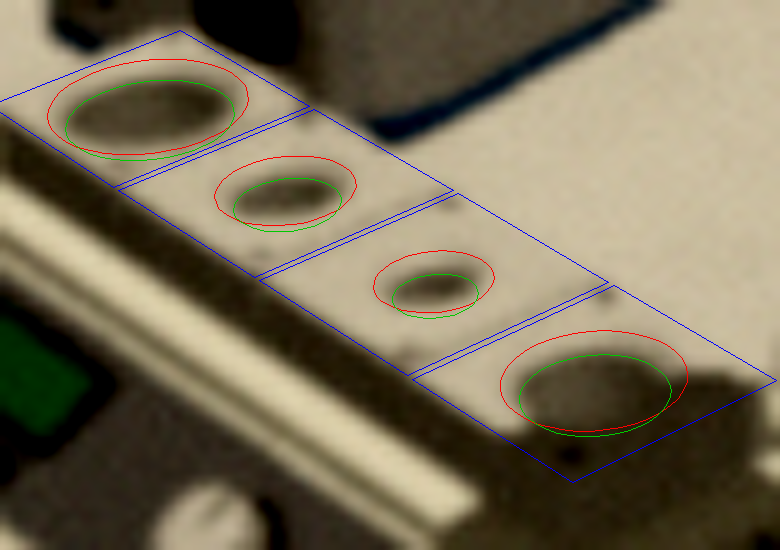

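View pics/b0.png

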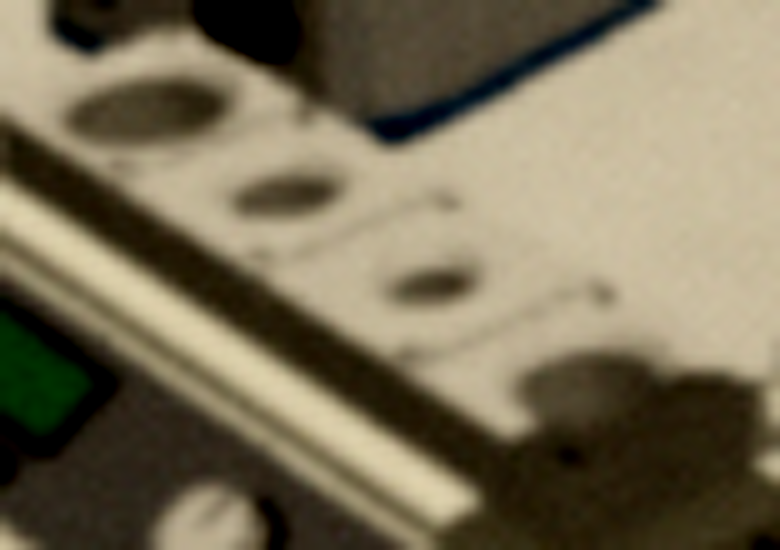

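```bash
python3 -m inch '{"dp":[[0,0.01,0.003],[0,0.03,0.006],[-0.003,0.065,0.01],[-0.006,0.105,0.01],[-0.009,0.145,0.01],[-0.012,0.185,0.01],[-0.014,0.225,0.01],[-0.016,0.265,0.01]],"angular":[[0,0,1],[0,0,3],[0,0,5],[0,0,7],[0,0,9],[0,0,11],[0,0,13],[0,0,14.5]],"gripper":[1,1,1,1,1,1,1,1]}'
python3 -m inch '{"dp":[[-0.0005,0.035,0],[-0.001,0.06,0],[-0.0013,0.08,0],[-0.0013,0.093,0],[-0.0013,0.1,0],[-0.0013,0.1017,0],[-0.0013,0.1017,0],[-0.0013,0.1017,0]],"angular":[[0,0,0],[0,0,0],[0,0,0],[0,0,0],[0,0,0],[0,0,0],[0,0,0],[0,0,0]],"gripper":[1,1,1,1,1,1,1,1]}'
python3 ov.py scene pics/l5.png .242 .033 .038 .1;python3 look.py scene pics/l6.png 50
```

```text
t: 6.45
position: [0.52, 0.2224, 0.2954]
ee_rot: [[-0.021, 1.0, -0.0], [1.0, 0.021, 0.001], [0.001, -0.0, -1.0]]
contact_force: [-0.1, -0.1, -0.9]
opening: 0.0323
t: 7.25
position: [0.5204, 0.3197, 0.2953]
ee_rot: [[-0.015, 1.0, 0.0], [1.0, 0.015, -0.0], [-0.0, 0.0, -1.0]]
contact_force: [0.8, -0.3, -0.9]
opening: 0.032
[0.52045336 0.31972246 0.29533585] [ 0.086939   -0.06247637 -0.44075083] 0.03269704127075318
```

View pics/l5.png

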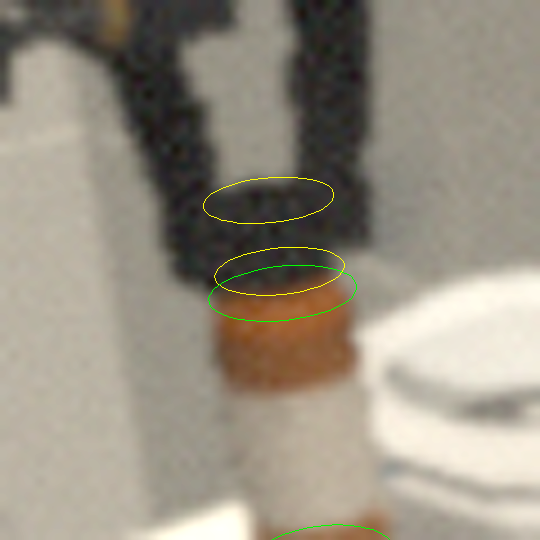

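View pics/l6.png

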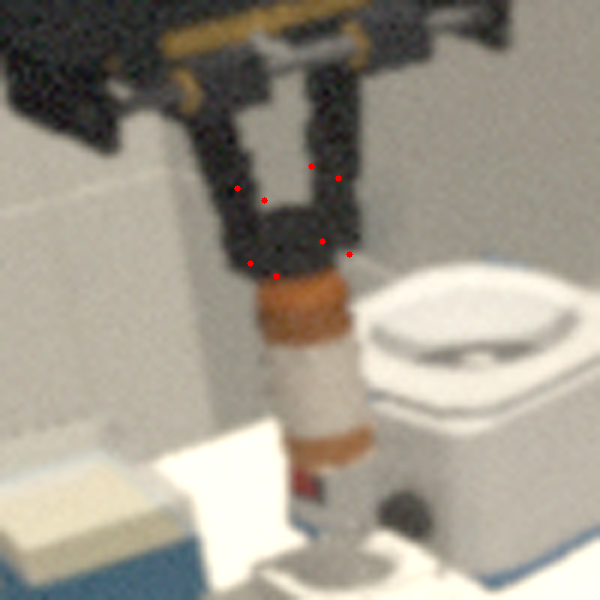

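```bash
python3 -m inch '{"dp":[[0,0,-0.005],[0,0,-0.015],[0,0,-0.025],[0,0,-0.035],[0,0,-0.04],[0,0,-0.04],[0,0,-0.04],[0,0,-0.04]],"angular":[[0,0,0],[0,0,0],[0,0,0],[0,0,0],[0,0,0],[0,0,0],[0,0,0],[0,0,0]],"gripper":[1,1,1,1,1,1,1,1]}'
cat > f.py <<'E'
import sys
from cell import cams,status
from h import *
# argv: out bore H(cap top below tcp=.053) bodyD bx by tooloff
out,zofs,H,bd,cd,bx,by=sys.argv[1],*map(float,sys.argv[2:8])
P=status.read_state()["position"];print(np.round(P,4))
ims=[]
for n in("scene","top"):
    c=cams.capture(n);s=9;k=30
    u,v=map(int,proj(c,(bx,by,.11)))
    a=cv2.convertScaleAbs(cv2.resize(c["frame"][v-k-10:v+k-10,u-k:u+k],None,fx=s,fy=s,interpolation=cv2.INTER_CUBIC),alpha=1.5,beta=0)
    def circ(x,y,z,r,col):
        pts=[proj(c,(x+r*np.cos(t),y+r*np.sin(t),z)) for t in np.linspace(0,6.283,40)]
        cv2.polylines(a,[np.int32((np.array(pts)-[u-k,v-k-10]+.5)*s)],True,col,1)
    zt=P[2]-zofs;b=zt-H
    circ(bx,by,.09,bd/2+.006,(0,0,255))
    for z in(b,b+.03,zt-.025):circ(P[0],P[1],z,bd/2,(0,255,0))
    cv2.imwrite(out.replace(".png","_"+n+".png"),a)
E
python3 f.py pics/f1.png .053 .1 .038 .033 .5202 .3229
```

```text
t: 8.15
position: [0.5202, 0.3209, 0.2558]
ee_rot: [[-0.016, 1.0, 0.001], [1.0, 0.016, 0.001], [0.0, 0.001, -1.0]]
contact_force: [-0.5, 0.6, -1.4]
opening: 0.032
[0.5202 0.3209 0.2558]
```

View pics/f1_scene.png

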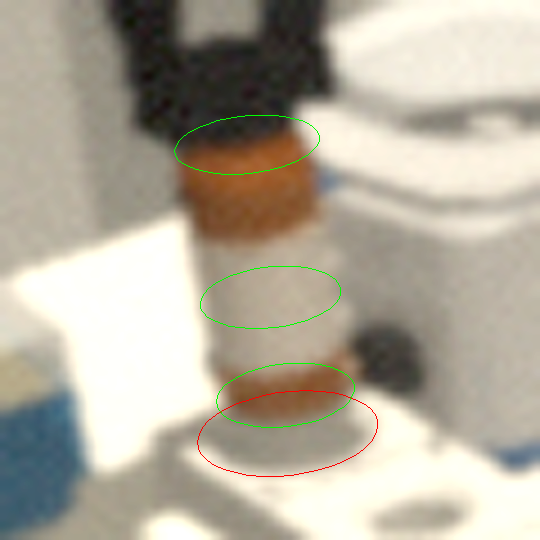

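View pics/f1_top.png

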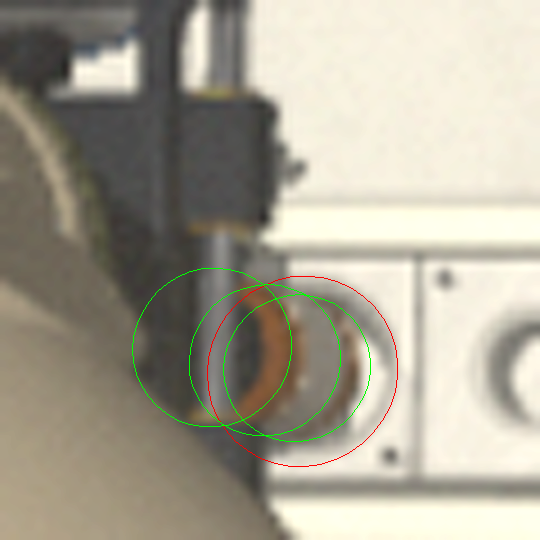

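```bash
python3 -m inch '{"dp":[[-0.0005,-0.002,0],[-0.0005,-0.002,0],[-0.0005,-0.002,-0.005],[-0.0005,-0.002,-0.01],[-0.0005,-0.002,-0.015],[-0.0005,-0.002,-0.02],[-0.0005,-0.002,-0.025],[-0.0005,-0.002,-0.03]],"angular":[[0,0,0],[0,0,0],[0,0,0],[0,0,0],[0,0,0],[0,0,0],[0,0,0],[0,0,0]],"gripper":[1,1,1,1,1,1,1,1]}'
python3 f.py pics/f2.png .053 .1 .038 .033 .5197 .319
```

```text
t: 9.05
position: [0.5196, 0.3187, 0.2248]
ee_rot: [[-0.016, 1.0, -0.0], [1.0, 0.016, 0.0], [0.0, -0.0, -1.0]]
contact_force: [-0.2, -0.4, -0.6]
opening: 0.0321
[0.5196 0.3187 0.2248]
```

View pics/f2_scene.png

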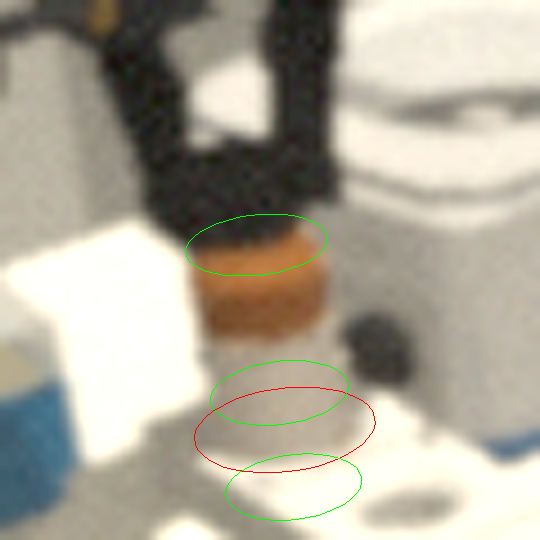

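View pics/f2_top.png

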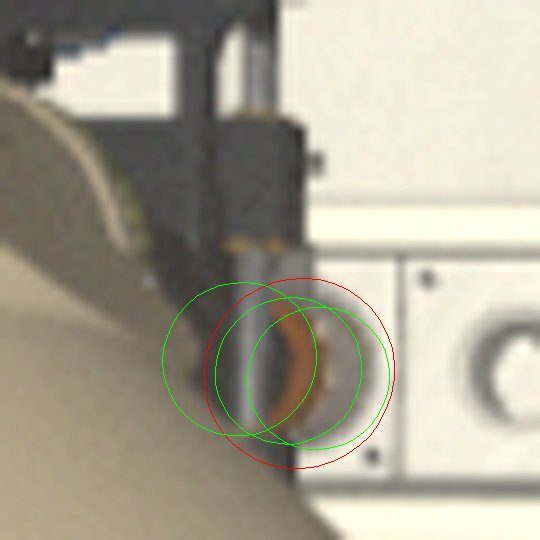

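```bash
python3 -m inch '{"dp":[[0,0,-0.005],[0,0,-0.01],[0,0,-0.015],[0,0,-0.02],[0,0,-0.024],[0,0,-0.027],[0,0,-0.029],[0,0,-0.030]],"angular":[[0,0,0],[0,0,0],[0,0,0],[0,0,0],[0,0,0],[0,0,0],[0,0,0],[0,0,0]],"gripper":[1,1,1,1,1,1,1,1]}'
```

```text
t: 9.95
position: [0.5197, 0.3188, 0.1953]
ee_rot: [[-0.016, 1.0, 0.0], [1.0, 0.016, 0.0], [0.0, 0.0, -1.0]]
contact_force: [1.4, 0.8, -0.1]
opening: 0.0324
```

```bash
python3 -m inch '{"dp":[[0,0,-0.001],[0,0,-0.002],[0,0,-0.003],[0,0,-0.0035],[0,0,-0.004],[0,0,-0.0045],[0,0,-0.005],[0,0,-0.005]],"angular":[[0,0,0],[0,0,0],[0,0,0],[0,0,0],[0,0,0],[0,0,0],[0,0,0],[0,0,0]],"gripper":[1,1,1,1,1,1,1,1]}'
```

```text
t: 10.75
position: [0.5198, 0.3191, 0.1912]
ee_rot: [[-0.016, 1.0, 0.001], [1.0, 0.016, 0.001], [0.001, 0.001, -1.0]]
contact_force: [0.6, 1.3, 6.8]
opening: 0.0321
```

```bash
python3 -m inch '{"dp":[[0,0,0.0005],[0,0,0.0005],[0,0,0.0005],[0,0,0.0005],[0,0,0.0005],[0,0,0.0005],[0,0,0.01],[0,0,0.03]],"angular":[[0,0,0],[0,0,0],[0,0,0],[0,0,0],[0,0,0],[0,0,0],[0,0,0],[0,0,0]],"gripper":[1,-0.3,-0.3,-0.5,-0.8,-1,-1,-1]}'
python3 ov.py scene pics/h1.png .138 .033 .038 .05
```

```text
t: 11.55
position: [0.519, 0.3182, 0.2198]
ee_rot: [[-0.016, 1.0, -0.002], [1.0, 0.016, -0.001], [-0.001, -0.002, -1.0]]
contact_force: [0.3, -0.4, 0.4]
opening: 0.0803
```

View pics/h1.png

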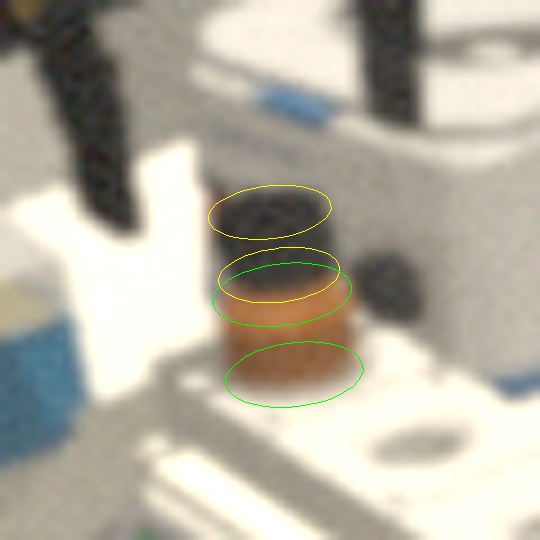

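```bash
python3 -m inch '{"dp":[[0,-0.01,0.03],[0,-0.035,0.05],[-0.002,-0.075,0.06],[-0.004,-0.12,0.06],[-0.006,-0.165,0.06],[-0.008,-0.21,0.06],[-0.01,-0.255,0.06],[-0.012,-0.3,0.06]],"angular":[[0,0,0],[0,0,-2],[0,0,-4],[0,0,-6],[0,0,-8],[0,0,-10],[0,0,-12],[0,0,-14.5]],"gripper":[-0.3,-0.3,-0.3,-0.3,-0.3,-0.3,-0.3,-0.3]}'
python3 -m inch '{"dp":[[-0.002,-0.045,0],[-0.004,-0.09,0],[-0.006,-0.135,-0.01],[-0.008,-0.18,-0.02],[-0.01,-0.215,-0.035],[-0.0115,-0.237,-0.05],[-0.0115,-0.2452,-0.06],[-0.0115,-0.2452,-0.07]],"angular":[[0,0,0],[0,0,0],[0,0,0],[0,0,0],[0,0,0],[0,0,0],[0,0,0],[0,0,0]],"gripper":[-0.3,-0.3,-0.3,-0.3,-0.3,-0.3,-0.3,-0.3]}'
python3 ov.py scene pics/v30.png .099 .027 .030 .092;python3 look.py scene pics/v30b.png 45
```

```text
t: 12.4
position: [0.5073, 0.0171, 0.2812]
ee_rot: [[0.236, 0.972, 0.001], [0.972, -0.236, -0.0], [0.0, 0.001, -1.0]]
contact_force: [1.0, -0.6, -0.1]
opening: 0.0568
t: 13.2
position: [0.4962, -0.2269, 0.2101]
ee_rot: [[0.236, 0.972, 0.0], [0.972, -0.236, 0.0], [0.0, 0.0, -1.0]]
contact_force: [-0.4, -0.1, 0.5]
opening: 0.0563
[ 0.49583922 -0.2253456   0.20849677] [-1.52485252  1.15274091 -1.5130947 ] 0.05650751711839442
```

View pics/v30.png

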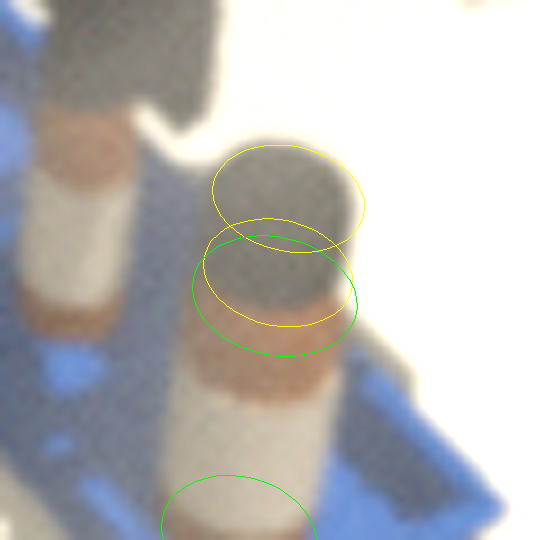

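View pics/v30b.png

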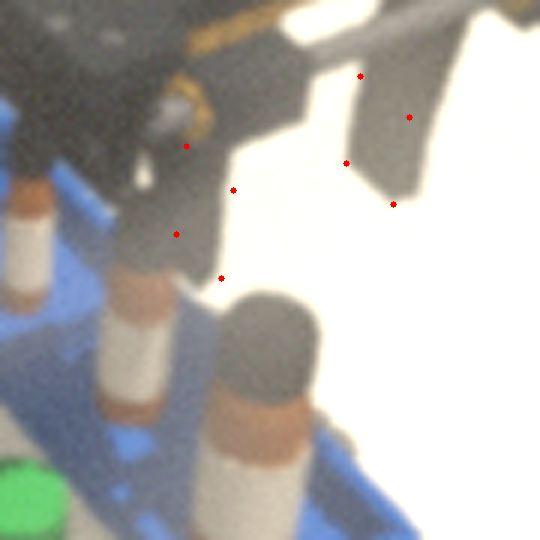

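```bash
python3 -m inch '{"dp":[[0,0,-0.01],[0,0,-0.02],[0,0,-0.03],[0,0,-0.04],[0,0,-0.048],[0,0,-0.054],[0,0,-0.0575],[0,0,-0.0575]],"angular":[[0,0,0],[0,0,0],[0,0,0],[0,0,0],[0,0,0],[0,0,0],[0,0,0],[0,0,0]],"gripper":[-0.3,-0.3,-0.3,-0.3,-0.3,-0.3,-0.3,-0.3]}'
python3 look.py scene pics/v30c.png 30
```

```text
t: 14.1
position: [0.4959, -0.2265, 0.1523]
ee_rot: [[0.235, 0.972, -0.0], [0.972, -0.235, 0.0], [0.0, -0.001, -1.0]]
contact_force: [0.4, -0.9, -0.7]
opening: 0.0565
[ 0.49591273 -0.22649809  0.15233681] [ 0.37947996 -0.88843645 -0.69922409] 0.056498149688814184
```

View pics/v30c.png

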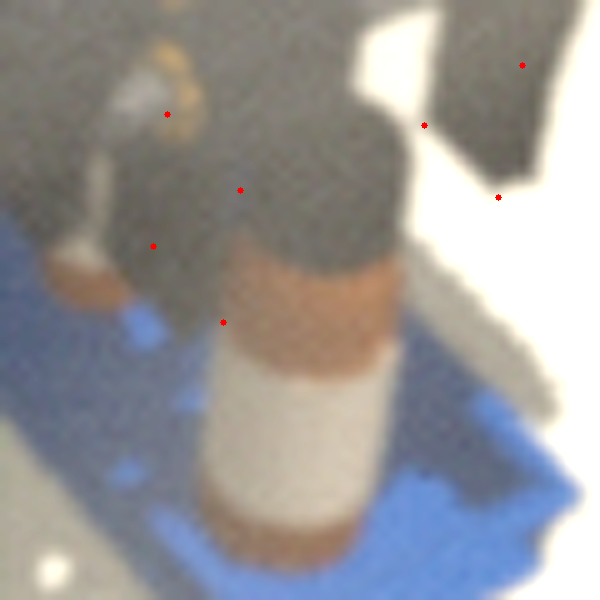

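Vial 30 (cap about pixel 335,190 in the crop) sits between the two fingers; close and lift.

```bash
python3 -m inch '{"dp":[[0,0,0],[0,0,0],[0,0,0],[0,0,0],[0,0,0],[0,0,0],[0,0,0],[0,0,0]],"angular":[[0,0,0],[0,0,0],[0,0,0],[0,0,0],[0,0,0],[0,0,0],[0,0,0],[0,0,0]],"gripper":[1,1,1,1,1,1,1,1]}'
python3 -m inch '{"dp":[[0,0,0.005],[0,0,0.015],[0,0,0.03],[0,0,0.05],[0,0,0.075],[0,0,0.1],[0,0,0.115],[0,0,0.12]],"angular":[[0,0,0],[0,0,0],[0,0,0],[0,0,0],[0,0,0],[0,0,0],[0,0,0],[0,0,0]],"gripper":[1,1,1,1,1,1,1,1]}'
python3 ov.py scene pics/v30d.png .2195 .027 .030 .092
```

```text
t: 14.95
position: [0.4961, -0.2266, 0.1529]
ee_rot: [[0.235, 0.972, 0.0], [0.972, -0.235, -0.0], [-0.0, 0.0, -1.0]]
contact_force: [0.3, -0.1, 1.0]
opening: 0.0261
t: 15.75
position: [0.4967, -0.2267, 0.2751]
ee_rot: [[0.235, 0.972, 0.003], [0.972, -0.235, -0.002], [-0.001, 0.003, -1.0]]
contact_force: [0.9, -0.8, -1.7]
opening: 0.026
```

View pics/v30d.png

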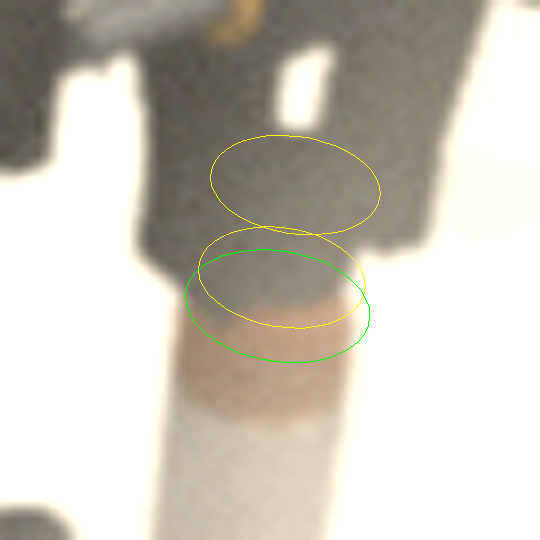

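```bash
python3 -m inch '{"dp":[[0,0.01,0],[0.002,0.03,0],[0.005,0.065,0],[0.008,0.105,0],[0.011,0.145,0],[0.014,0.185,0],[0.017,0.225,0],[0.02,0.265,0]],"angular":[[0,0,1],[0,0,3],[0,0,5],[0,0,7],[0,0,9],[0,0,11],[0,0,13],[0,0,14.5]],"gripper":[1,1,1,1,1,1,1,1]}'
python3 -m inch '{"dp":[[0.002,0.035,0],[0.004,0.06,0],[0.006,0.08,0],[0.0065,0.093,-0.005],[0.0065,0.1,-0.01],[0.0065,0.1002,-0.02],[0.0065,0.1002,-0.025],[0.0065,0.1002,-0.025]],"angular":[[0,0,0],[0,0,0],[0,0,0],[0,0,0],[0,0,0],[0,0,0],[0,0,0],[0,0,0]],"gripper":[1,1,1,1,1,1,1,1]}'
python3 f.py pics/f3.png .053 .092 .030 .027 .5225 .139
```

```text
t: 16.6
position: [0.5149, 0.042, 0.272]
ee_rot: [[-0.021, 1.0, -0.001], [1.0, 0.021, 0.0], [0.0, -0.001, -1.0]]
contact_force: [1.5, 0.4, -1.0]
opening: 0.0258
t: 17.4
position: [0.5221, 0.1377, 0.2465]
ee_rot: [[-0.015, 1.0, -0.002], [1.0, 0.015, -0.001], [-0.001, -0.002, -1.0]]
contact_force: [0.2, 0.4, -0.3]
opening: 0.026
[0.5221 0.1377 0.2465]
```

View pics/f3_scene.png

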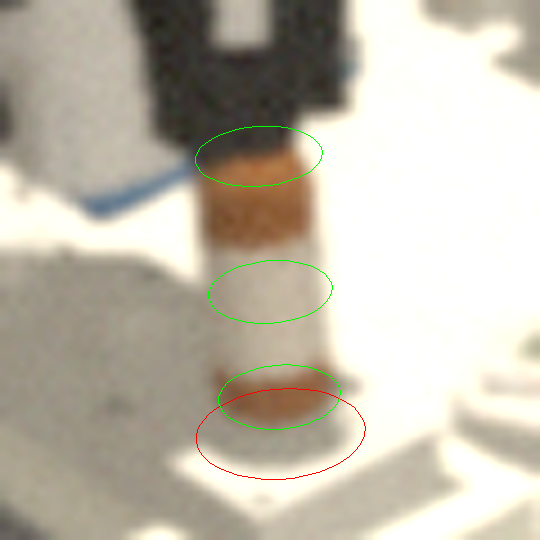

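View pics/f3_top.png

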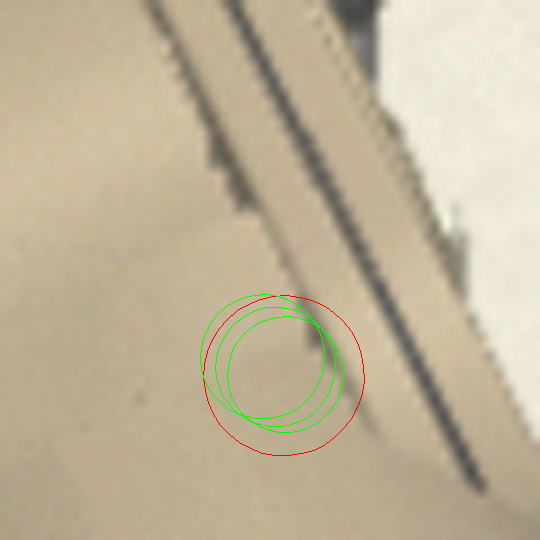

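```bash
python3 -m inch '{"dp":[[0,-0.001,0],[0,-0.001,0],[0,-0.001,-0.005],[0,-0.001,-0.01],[0,-0.001,-0.015],[0,-0.001,-0.018],[0,-0.001,-0.021],[0,-0.001,-0.024]],"angular":[[0,0,0],[0,0,0],[0,0,0],[0,0,0],[0,0,0],[0,0,0],[0,0,0],[0,0,0]],"gripper":[1,1,1,1,1,1,1,1]}'
python3 f.py pics/f4.png .053 .092 .030 .027 .5225 .139
```

```text
t: 18.3
position: [0.5227, 0.1379, 0.2236]
ee_rot: [[-0.016, 1.0, 0.0], [1.0, 0.016, 0.0], [0.0, 0.0, -1.0]]
contact_force: [-0.4, -0.0, -0.6]
opening: 0.0263
[0.5227 0.1379 0.2236]
```

View pics/f4_scene.png

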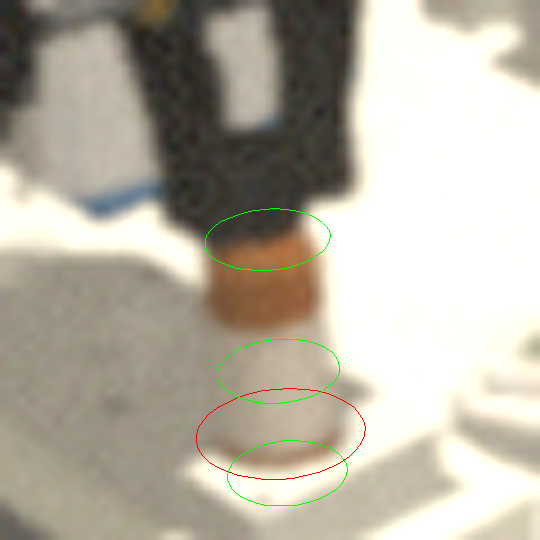

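```bash
python3 -m inch '{"dp":[[0,0,-0.004],[0,0,-0.008],[0,0,-0.012],[0,0,-0.016],[0,0,-0.02],[0,0,-0.024],[0,0,-0.027],[0,0,-0.029]],"angular":[[0,0,0],[0,0,0],[0,0,0],[0,0,0],[0,0,0],[0,0,0],[0,0,0],[0,0,0]],"gripper":[1,1,1,1,1,1,1,1]}'
python3 -m inch '{"dp":[[0,0,-0.001],[0,0,-0.002],[0,0,-0.0025],[0,0,-0.003],[0,0,-0.0035],[0,0,-0.004],[0,0,-0.0045],[0,0,-0.0045]],"angular":[[0,0,0],[0,0,0],[0,0,0],[0,0,0],[0,0,0],[0,0,0],[0,0,0],[0,0,0]],"gripper":[1,1,1,1,1,1,1,1]}'
```

```text
t: 19.2
position: [0.5227, 0.1379, 0.1947]
ee_rot: [[-0.016, 1.0, 0.0], [1.0, 0.016, 0.0], [0.0, 0.0, -1.0]]
contact_force: [1.6, 2.8, 0.9]
opening: 0.0263
t: 20.0
position: [0.5231, 0.1382, 0.1917]
ee_rot: [[-0.016, 1.0, 0.002], [1.0, 0.016, 0.0], [0.0, 0.002, -1.0]]
contact_force: [-1.1, 2.3, 13.1]
opening: 0.0263
```

```bash
python3 -m inch '{"dp":[[0,0,0.0015],[0,0,0.002],[0,0,0.002],[0,0,0.002],[0,0,0.002],[0,0,0.002],[0,0,0.012],[0,0,0.03]],"angular":[[0,0,0],[0,0,0],[0,0,0],[0,0,0],[0,0,0],[0,0,0],[0,0,0],[0,0,0]],"gripper":[1,1,-0.3,-0.3,-0.3,-0.3,-0.3,-0.3]}'
python3 ov.py scene pics/h2.png .138 .027 .030 .05
```

```text
t: 20.8
position: [0.522, 0.1375, 0.2201]
ee_rot: [[-0.016, 1.0, -0.002], [1.0, 0.016, -0.0], [-0.0, -0.002, -1.0]]
contact_force: [0.2, -0.7, -0.4]
opening: 0.0561
```

View pics/h2.png

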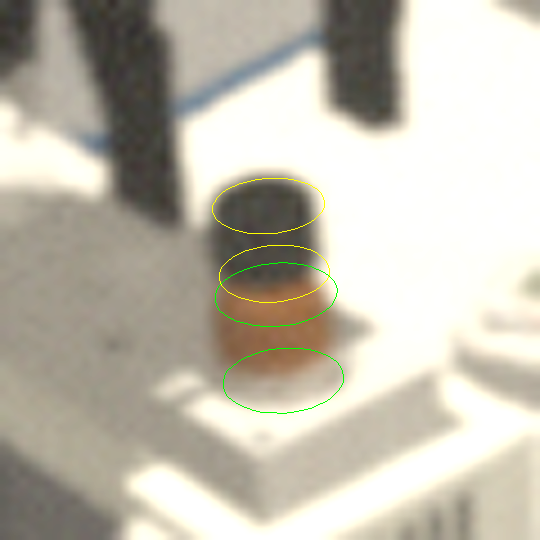

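```bash
python3 -m inch '{"dp":[[0,0,0.02],[0,-0.03,0.03],[-0.001,-0.07,0.03],[-0.002,-0.115,0.03],[-0.004,-0.16,0.03],[-0.005,-0.205,0.03],[-0.006,-0.25,0.02],[-0.008,-0.29,0]],"angular":[[0,0,0],[0,0,-2],[0,0,-4],[0,0,-6],[0,0,-8],[0,0,-10],[0,0,-12],[0,0,-14.5]],"gripper":[-0.3,-0.3,-0.3,-0.3,-0.3,-0.3,-0.3,-0.3]}'
python3 -m inch '{"dp":[[0,-0.012,0],[0,-0.0162,0],[0,-0.0162,-0.01],[0,-0.0162,-0.02],[0,-0.0162,-0.03],[0,-0.0162,-0.03],[0,-0.0162,-0.03],[0,-0.0162,-0.03]],"angular":[[0,0,0],[0,0,0],[0,0,0],[0,0,0],[0,0,0],[0,0,0],[0,0,0],[0,0,0]],"gripper":[-0.3,-0.3,-0.3,-0.3,-0.3,-0.3,-0.3,-0.3]}'
python3 ov.py scene pics/v22.png .091 .020 .022 .084;python3 look.py scene pics/v22b.png 45
```

```text
t: 21.65
position: [0.5151, -0.1549, 0.2219]
ee_rot: [[0.237, 0.971, 0.004], [0.971, -0.237, -0.002], [-0.001, 0.004, -1.0]]
contact_force: [0.4, 0.8, 0.2]
opening: 0.0568
t: 22.45
position: [0.5148, -0.1682, 0.1906]
ee_rot: [[0.234, 0.972, 0.001], [0.972, -0.234, -0.0], [0.0, 0.001, -1.0]]
contact_force: [0.6, -0.0, 0.9]
opening: 0.0567
[ 0.51487046 -0.1683681   0.19071331] [0.82224803 0.38795639 0.6267343 ] 0.056605488900780265
```

View pics/v22.png

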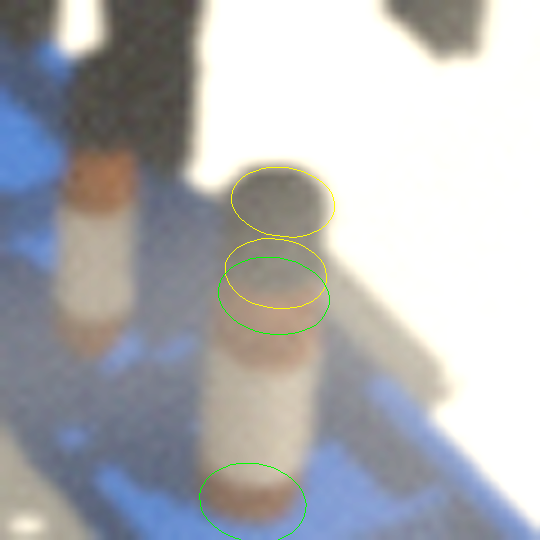

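View pics/v22b.png

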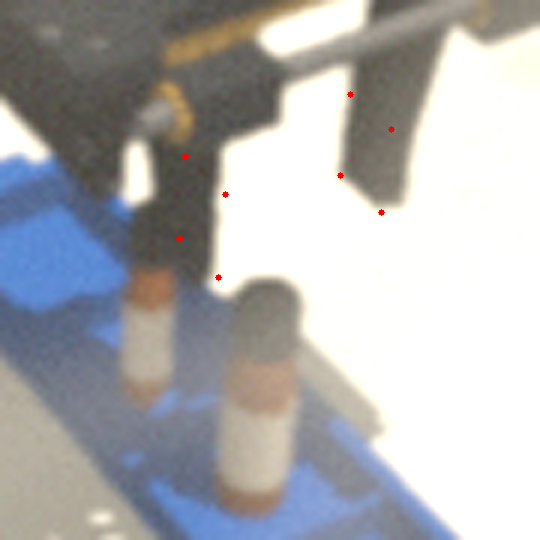

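```bash
python3 -m inch '{"dp":[[0,0,-0.01],[0,0,-0.02],[0,0,-0.03],[0,0,-0.038],[0,0,-0.043],[0,0,-0.0455],[0,0,-0.0455],[0,0,-0.0455]],"angular":[[0,0,0],[0,0,0],[0,0,0],[0,0,0],[0,0,0],[0,0,0],[0,0,0],[0,0,0]],"gripper":[-0.3,-0.3,-0.3,-0.3,-0.3,-0.3,-0.3,-0.3]}'
python3 -m inch '{"dp":[[0,0,0],[0,0,0],[0,0,0],[0,0,0],[0,0,0],[0,0,0],[0,0,0],[0,0,0]],"angular":[[0,0,0],[0,0,0],[0,0,0],[0,0,0],[0,0,0],[0,0,0],[0,0,0],[0,0,0]],"gripper":[1,1,1,1,1,1,1,1]}'
python3 look.py scene pics/v22c.png 30
```

```text
t: 23.35
position: [0.5148, -0.1686, 0.1451]
ee_rot: [[0.235, 0.972, 0.001], [0.972, -0.235, -0.0], [-0.0, 0.001, -1.0]]
contact_force: [-1.0, -0.4, 0.3]
opening: 0.0569
t: 24.15
position: [0.5145, -0.1685, 0.1448]
ee_rot: [[0.235, 0.972, 0.0], [0.972, -0.235, -0.0], [-0.0, 0.0, -1.0]]
contact_force: [-0.2, 0.1, -0.2]
opening: 0.0189
[ 0.51454966 -0.16852247  0.14475844] [-0.22174704  0.07472632 -0.23100301] 0.018896754726098596
```

View pics/v22c.png

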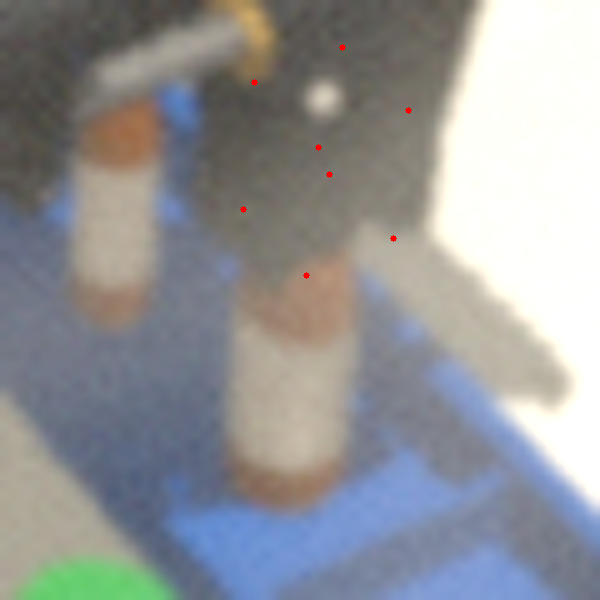

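```bash
python3 -m inch '{"dp":[[0,0,0.005],[0,0,0.015],[0,0,0.035],[0,0,0.06],[0,0,0.09],[0,0,0.12],[0,0,0.15],[0,0,0.165]],"angular":[[0,0,0],[0,0,0],[0,0,0],[0,0,0],[0,0,0],[0,0,0],[0,0,0],[0,0,0]],"gripper":[1,1,1,1,1,1,1,1]}'
python3 -m inch '{"dp":[[0,0.01,0],[0,0.035,0],[0.001,0.075,0],[0.002,0.115,0],[0.003,0.16,0],[0.004,0.205,0],[0.005,0.25,0],[0.006,0.295,0]],"angular":[[0,0,1],[0,0,3],[0,0,5],[0,0,7],[0,0,9],[0,0,11],[0,0,13],[0,0,14.5]],"gripper":[1,1,1,1,1,1,1,1]}'
python3 -m inch '{"dp":[[0,0.04,0],[0,0.075,0],[0,0.1,0],[0,0.12,0],[0,0.13,0],[0,0.1322,-0.01],[0,0.1322,-0.025],[0,0.1322,-0.035]],"angular":[[0,0,0],[0,0,0],[0,0,0],[0,0,0],[0,0,0],[0,0,0],[0,0,0],[0,0,0]],"gripper":[1,1,1,1,1,1,1,1]}'
python3 -m inch '{"dp":[[0,0,-0.01],[0,0,-0.02],[0,0,-0.03],[0,0,-0.03],[0,0,-0.03],[0,0,-0.03],[0,0,-0.03],[0,0,-0.03]],"angular":[[0,0,0],[0,0,0],[0,0,0],[0,0,0],[0,0,0],[0,0,0],[0,0,0],[0,0,0]],"gripper":[1,1,1,1,1,1,1,1]}'
python3 f.py pics/f5.png .0535 .084 .022 .02 .5205 .259
```

```text
t: 25.0
position: [0.5153, -0.1684, 0.3133]
ee_rot: [[0.235, 0.972, 0.004], [0.972, -0.235, -0.002], [-0.001, 0.004, -1.0]]
contact_force: [0.1, -0.6, 0.3]
opening: 0.019
t: 25.8
position: [0.5187, 0.1301, 0.3084]
ee_rot: [[-0.021, 1.0, -0.002], [1.0, 0.021, -0.0], [-0.0, -0.002, -1.0]]
contact_force: [0.7, 0.2, -0.2]
opening: 0.0191
t: 26.6
position: [0.5203, 0.2572, 0.2724]
ee_rot: [[-0.015, 1.0, -0.002], [1.0, 0.015, -0.002], [-0.002, -0.002, -1.0]]
contact_force: [-0.3, -0.8, -0.7]
opening: 0.0189
t: 27.4
position: [0.5207, 0.2588, 0.2451]
ee_rot: [[-0.016, 1.0, 0.001], [1.0, 0.016, 0.0], [0.0, 0.001, -1.0]]
contact_force: [1.0, -1.0, -0.9]
opening: 0.0189
[0.5207 0.2588 0.2451]
```

View pics/f5_scene.png

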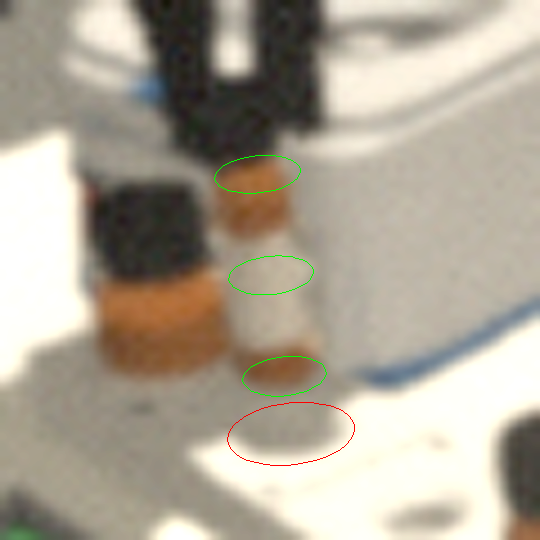

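View pics/f5_top.png

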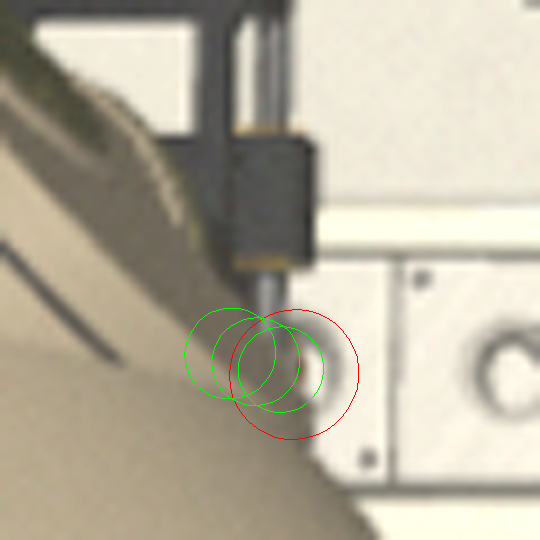

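```bash
python3 -m inch '{"dp":[[0,0,-0.008],[0,0,-0.014],[0,0,-0.018],[0,0,-0.021],[0,0,-0.024],[0,0,-0.027],[0,0,-0.029],[0,0,-0.03]],"angular":[[0,0,0],[0,0,0],[0,0,0],[0,0,0],[0,0,0],[0,0,0],[0,0,0],[0,0,0]],"gripper":[1,1,1,1,1,1,1,1]}'
```

```text
t: 28.3
position: [0.5205, 0.2587, 0.2146]
ee_rot: [[-0.016, 1.0, -0.0], [1.0, 0.016, -0.0], [-0.0, -0.0, -1.0]]
contact_force: [0.2, 0.5, -0.5]
opening: 0.0187
```

Inside the bore (bottom 13 mm down) with no contact force; lower on to home.

```bash
python3 -m inch '{"dp":[[0,0,-0.004],[0,0,-0.008],[0,0,-0.011],[0,0,-0.014],[0,0,-0.016],[0,0,-0.018],[0,0,-0.019],[0,0,-0.02]],"angular":[[0,0,0],[0,0,0],[0,0,0],[0,0,0],[0,0,0],[0,0,0],[0,0,0],[0,0,0]],"gripper":[1,1,1,1,1,1,1,1]}'
python3 -m inch '{"dp":[[0,0,-0.001],[0,0,-0.0015],[0,0,-0.002],[0,0,-0.0025],[0,0,-0.003],[0,0,-0.0035],[0,0,-0.004],[0,0,-0.004]],"angular":[[0,0,0],[0,0,0],[0,0,0],[0,0,0],[0,0,0],[0,0,0],[0,0,0],[0,0,0]],"gripper":[1,1,1,1,1,1,1,1]}'
```

```text
t: 29.1
position: [0.5206, 0.2587, 0.1948]
ee_rot: [[-0.016, 1.0, 0.0], [1.0, 0.016, 0.0], [0.0, 0.0, -1.0]]
contact_force: [0.3, 0.5, -0.3]
opening: 0.0192
t: 29.9
position: [0.5209, 0.2591, 0.1917]
ee_rot: [[-0.016, 1.0, 0.001], [1.0, 0.016, 0.001], [0.001, 0.001, -1.0]]
contact_force: [-1.1, -1.0, 6.5]
opening: 0.019
```

```bash
python3 -m inch '{"dp":[[0,0,0.001],[0,0,0.0015],[0,0,0.0015],[0,0,0.0015],[0,0,0.0015],[0,0,0.0015],[0,0,0.012],[0,0,0.03]],"angular":[[0,0,0],[0,0,0],[0,0,0],[0,0,0],[0,0,0],[0,0,0],[0,0,0],[0,0,0]],"gripper":[1,1,-0.3,-0.3,-0.3,-0.3,-0.3,-0.3]}'
python3 ov.py scene pics/h3.png .138 .02 .022 .05
```

```text
t: 30.7
position: [0.5201, 0.2584, 0.2207]
ee_rot: [[-0.016, 1.0, -0.002], [1.0, 0.016, -0.001], [-0.001, -0.002, -1.0]]
contact_force: [1.2, 0.7, -0.6]
opening: 0.0546
```

View pics/h3.png

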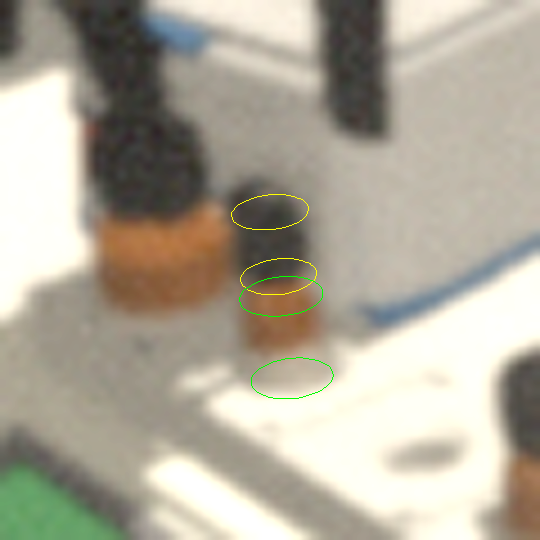

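```bash
python3 -m inch '{"dp":[[0,0,0.025],[0,-0.03,0.04],[0,-0.07,0.04],[0.001,-0.115,0.04],[0.001,-0.16,0.04],[0.002,-0.205,0.04],[0.002,-0.25,0.04],[0.003,-0.295,0.03]],"angular":[[0,0,0],[0,0,-2],[0,0,-4],[0,0,-6],[0,0,-8],[0,0,-10],[0,0,-12],[0,0,-14.5]],"gripper":[-0.3,-0.3,-0.3,-0.3,-0.3,-0.3,-0.3,-0.3]}'
python3 -m inch '{"dp":[[0,-0.035,-0.01],[0,-0.06,-0.02],[0,-0.0788,-0.03],[0,-0.0788,-0.05],[0,-0.0788,-0.06],[0,-0.0788,-0.06],[0,-0.0788,-0.06],[0,-0.0788,-0.06]],"angular":[[0,0,0],[0,0,0],[0,0,0],[0,0,0],[0,0,0],[0,0,0],[0,0,0],[0,0,0]],"gripper":[-0.3,-0.3,-0.3,-0.3,-0.3,-0.3,-0.3,-0.3]}'
python3 ov.py scene pics/v16.png .085 .015 .016 .078;python3 look.py scene pics/v16b.png 45
```

```text
t: 31.55
position: [0.524, -0.038, 0.2526]
ee_rot: [[0.236, 0.972, 0.003], [0.972, -0.236, -0.001], [0.0, 0.004, -1.0]]
contact_force: [1.9, -0.0, 0.0]
opening: 0.0564
t: 32.35
position: [0.5241, -0.1145, 0.1917]
ee_rot: [[0.234, 0.972, 0.001], [0.972, -0.234, -0.0], [0.0, 0.001, -1.0]]
contact_force: [-0.1, -0.1, -0.3]
opening: 0.0562
[ 0.52406491 -0.11465926  0.19167212] [-0.65936301  0.0131576  -0.22425394] 0.05671369508704911
```

View pics/v16.png

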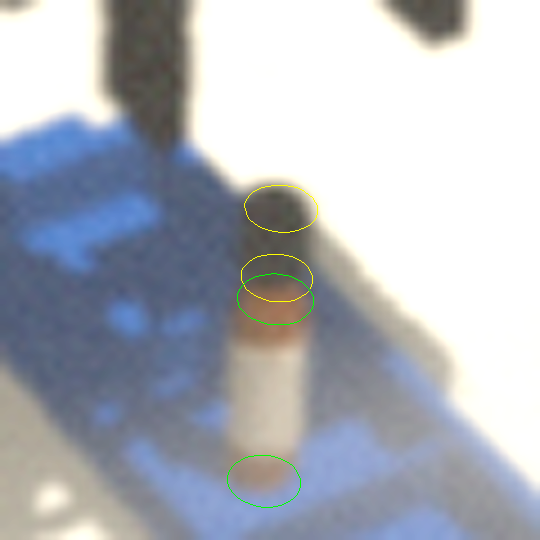

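View pics/v16b.png

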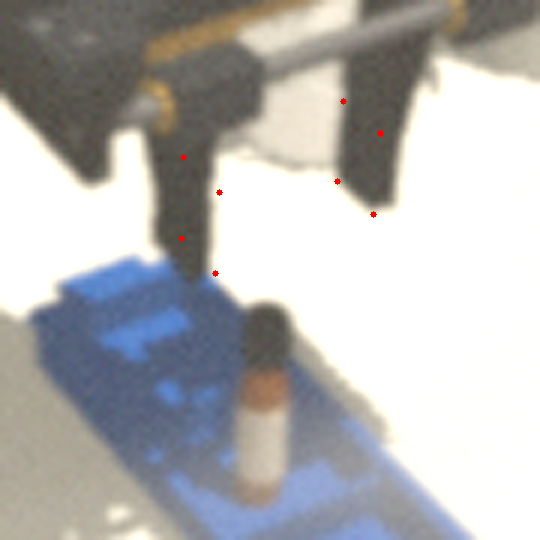

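```bash
python3 -m inch '{"dp":[[0,0,-0.01],[0,0,-0.02],[0,0,-0.03],[0,0,-0.04],[0,0,-0.048],[0,0,-0.0515],[0,0,-0.0515],[0,0,-0.0515]],"angular":[[0,0,0],[0,0,0],[0,0,0],[0,0,0],[0,0,0],[0,0,0],[0,0,0],[0,0,0]],"gripper":[-0.3,-0.3,-0.3,-0.3,-0.3,-0.3,-0.3,-0.3]}'
python3 -m inch '{"dp":[[0,0,0],[0,0,0],[0,0,0],[0,0,0],[0,0,0],[0,0,0],[0,0,0],[0,0,0]],"angular":[[0,0,0],[0,0,0],[0,0,0],[0,0,0],[0,0,0],[0,0,0],[0,0,0],[0,0,0]],"gripper":[1,1,1,1,1,1,1,1]}'
python3 look.py scene pics/v16c.png 30
```

```text
t: 33.25
position: [0.5238, -0.1151, 0.1395]
ee_rot: [[0.235, 0.972, 0.0], [0.972, -0.235, -0.0], [0.0, 0.0, -1.0]]
contact_force: [-0.1, -0.0, 0.5]
opening: 0.057
t: 34.05
position: [0.5235, -0.1151, 0.1393]
ee_rot: [[0.235, 0.972, 0.0], [0.972, -0.235, 0.0], [0.0, 0.0, -1.0]]
contact_force: [-0.0, 0.3, 0.0]
opening: 0.0138
[ 0.52354512 -0.11512201  0.13927347] [-0.04298461  0.32008525  0.04532396] 0.013808226144728297
```

View pics/v16c.png

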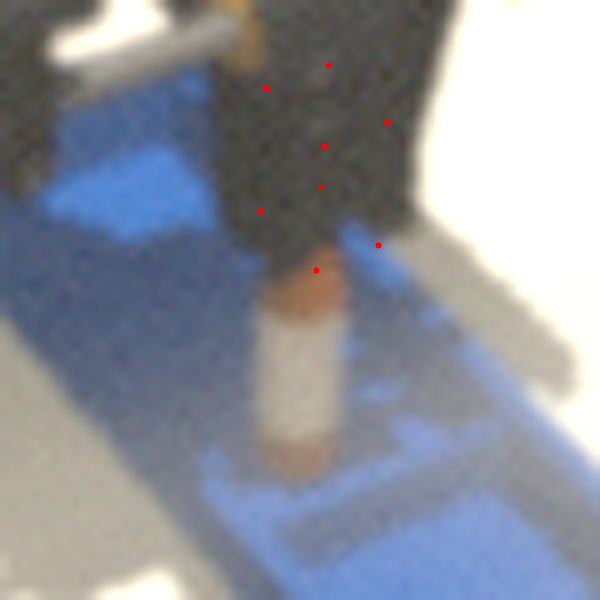

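```bash
python3 -m inch '{"dp":[[0,0,0.005],[0,0,0.015],[0,0,0.035],[0,0,0.06],[0,0,0.09],[0,0,0.12],[0,0,0.15],[0,0,0.165]],"angular":[[0,0,0],[0,0,0],[0,0,0],[0,0,0],[0,0,0],[0,0,0],[0,0,0],[0,0,0]],"gripper":[1,1,1,1,1,1,1,1]}'
python3 -m inch '{"dp":[[0,0.01,0],[0,0.03,0],[0,0.065,0],[-0.001,0.1,0],[-0.001,0.135,0],[-0.001,0.17,0],[-0.002,0.205,0],[-0.0022,0.24,0]],"angular":[[0,0,1],[0,0,3],[0,0,5],[0,0,7],[0,0,9],[0,0,11],[0,0,13],[0,0,14.5]],"gripper":[1,1,1,1,1,1,1,1]}'
python3 -m inch '{"dp":[[0,0.03,0],[0,0.05,0],[0,0.065,0],[0,0.072,0],[0,0.0738,0],[0,0.0738,-0.01],[0,0.0738,-0.025],[0,0.0738,-0.035]],"angular":[[0,0,0],[0,0,0],[0,0,0],[0,0,0],[0,0,0],[0,0,0],[0,0,0],[0,0,0]],"gripper":[1,1,1,1,1,1,1,1]}'
python3 -m inch '{"dp":[[0,0,-0.01],[0,0,-0.02],[0,0,-0.03],[0,0,-0.03],[0,0,-0.03],[0,0,-0.03],[0,0,-0.03],[0,0,-0.03]],"angular":[[0,0,0],[0,0,0],[0,0,0],[0,0,0],[0,0,0],[0,0,0],[0,0,0],[0,0,0]],"gripper":[1,1,1,1,1,1,1,1]}'
python3 f.py pics/f6.png .054 .078 .016 .015 .5215 .199
```

```text
t: 34.9
position: [0.5243, -0.1149, 0.3077]
ee_rot: [[0.235, 0.972, 0.004], [0.972, -0.235, -0.001], [-0.0, 0.004, -1.0]]
contact_force: [0.5, -0.5, -0.3]
opening: 0.0139
t: 35.7
position: [0.5197, 0.128, 0.3027]
ee_rot: [[-0.021, 1.0, -0.002], [1.0, 0.021, 0.0], [0.0, -0.002, -1.0]]
contact_force: [-0.5, -0.5, -0.8]
opening: 0.0138
t: 36.5
position: [0.5211, 0.1975, 0.2671]
ee_rot: [[-0.015, 1.0, -0.002], [1.0, 0.015, -0.001], [-0.001, -0.002, -1.0]]
contact_force: [-0.7, -1.8, -1.2]
opening: 0.0137
t: 37.3
position: [0.5215, 0.1988, 0.2396]
ee_rot: [[-0.016, 1.0, 0.001], [1.0, 0.016, 0.0], [0.0, 0.001, -1.0]]
contact_force: [0.3, 0.2, 0.4]
opening: 0.0138
[0.5215 0.1988 0.2396]
```

View pics/f6_scene.png

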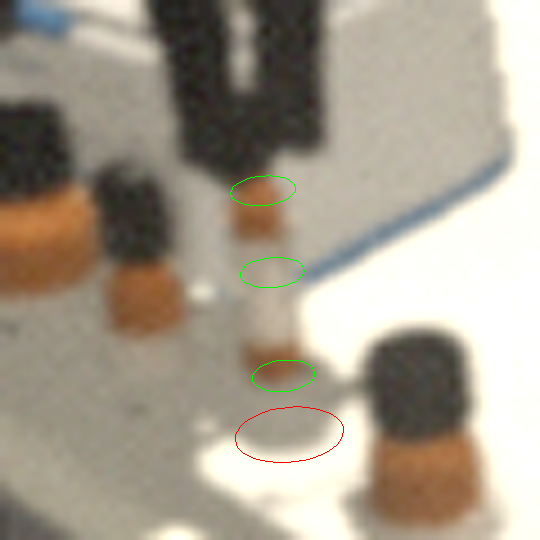

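```bash
python3 -m inch '{"dp":[[0,0,-0.008],[0,0,-0.014],[0,0,-0.018],[0,0,-0.021],[0,0,-0.024],[0,0,-0.026],[0,0,-0.028],[0,0,-0.029]],"angular":[[0,0,0],[0,0,0],[0,0,0],[0,0,0],[0,0,0],[0,0,0],[0,0,0],[0,0,0]],"gripper":[1,1,1,1,1,1,1,1]}'
```

```text
t: 38.2
position: [0.5214, 0.1987, 0.2102]
ee_rot: [[-0.016, 1.0, 0.0], [1.0, 0.016, 0.0], [-0.0, 0.0, -1.0]]
contact_force: [0.4, 0.9, 0.1]
opening: 0.0138
```

```bash
python3 -m inch '{"dp":[[0,0,-0.003],[0,0,-0.006],[0,0,-0.009],[0,0,-0.011],[0,0,-0.013],[0,0,-0.014],[0,0,-0.0145],[0,0,-0.015]],"angular":[[0,0,0],[0,0,0],[0,0,0],[0,0,0],[0,0,0],[0,0,0],[0,0,0],[0,0,0]],"gripper":[1,1,1,1,1,1,1,1]}'
python3 -m inch '{"dp":[[0,0,-0.001],[0,0,-0.0015],[0,0,-0.002],[0,0,-0.0025],[0,0,-0.003],[0,0,-0.0035],[0,0,-0.004],[0,0,-0.004]],"angular":[[0,0,0],[0,0,0],[0,0,0],[0,0,0],[0,0,0],[0,0,0],[0,0,0],[0,0,0]],"gripper":[1,1,1,1,1,1,1,1]}'
```

```text
t: 39.0
position: [0.5214, 0.1987, 0.1953]
ee_rot: [[-0.016, 1.0, 0.0], [1.0, 0.016, 0.0], [0.0, 0.0, -1.0]]
contact_force: [0.1, 0.1, 0.4]
opening: 0.0141
t: 39.8
position: [0.5217, 0.1991, 0.1921]
ee_rot: [[-0.016, 1.0, 0.001], [1.0, 0.016, 0.0], [0.0, 0.001, -1.0]]
contact_force: [-1.4, 1.0, 6.9]
opening: 0.0141
```

Home at 6.9 N, at the expected height; release and retreat straight up.

```bash
python3 -m inch '{"dp":[[0,0,0.001],[0,0,0.0015],[0,0,0.0015],[0,0,0.0015],[0,0,0.0015],[0,0,0.0015],[0,0,0.012],[0,0,0.03]],"angular":[[0,0,0],[0,0,0],[0,0,0],[0,0,0],[0,0,0],[0,0,0],[0,0,0],[0,0,0]],"gripper":[1,1,-0.3,-0.3,-0.3,-0.3,-0.3,-0.3]}'
python3 -m inch '{"dp":[[0,0,0.02],[0,0,0.045],[0,0,0.07],[0,-0.03,0.08],[0,-0.07,0.08],[0,-0.11,0.08],[0,-0.15,0.08],[0,-0.19,0.08]],"angular":[[0,0,0],[0,0,0],[0,0,0],[0,0,0],[0,0,0],[0,0,0],[0,0,0],[0,0,0]],"gripper":[-0.3,-0.3,-0.3,-0.3,-0.3,-0.3,-0.3,-0.3]}'
python3 -m inch '{"dp":[[0,-0.03,0],[0,-0.07,0],[0,-0.11,0],[0,-0.15,0],[0,-0.16,0],[0,-0.16,0],[0,-0.16,0],[0,-0.16,0]],"angular":[[0,0,0],[0,0,0],[0,0,0],[0,0,0],[0,0,0],[0,0,0],[0,0,0],[0,0,0]],"gripper":[-0.3,-0.3,-0.3,-0.3,-0.3,-0.3,-0.3,-0.3]}'
python3 - <<'E'
from cell import cams
from h import *
B={"38":(.5197,.319),"22":(.5205,.259),"16":(.5215,.199),"30":(.5225,.139)};W={"38":.033,"30":.027,"22":.02,"16":.015}
for n,(x0,y0,x1,y1,d) in {"scene":(210,120,310,220,(0,0)),"top":(180,180,320,270,(.0007,.0038))}.items():
    c=cams.capture(n);s=5 if n=="top" else 6
    a=cv2.convertScaleAbs(cv2.resize(c["frame"][y0:y1,x0:x1],None,fx=s,fy=s,interpolation=cv2.INTER_CUBIC),alpha=1.3)
    for k,b in B.items():
        r=W[k]/2;pts=[proj(c,(b[0]+d[0]+r*np.cos(t),b[1]+d[1]+r*np.sin(t),.138)) for t in np.linspace(0,6.283,40)]
        cv2.polylines(a,[np.int32((np.array(pts)-[x0,y0]+.5)*s)],True,(0,255,255),1)
    cv2.imwrite(f"pics/end_{n}.png",a);cv2.imwrite(f"pics/full_{n}.png",c["frame"])
E
```

```text
t: 40.6
position: [0.5209, 0.1985, 0.2213]
ee_rot: [[-0.016, 1.0, -0.002], [1.0, 0.016, -0.0], [-0.0, -0.002, -1.0]]
contact_force: [0.4, -0.2, -0.7]
opening: 0.0523
t: 41.4
position: [0.5212, 0.0073, 0.3023]
ee_rot: [[-0.016, 1.0, 0.001], [1.0, 0.016, -0.0], [-0.0, 0.001, -1.0]]
contact_force: [0.9, -0.5, -0.7]
opening: 0.0564
t: 42.2
position: [0.5217, -0.1493, 0.3017]
ee_rot: [[-0.019, 1.0, 0.001], [1.0, 0.019, 0.0], [0.0, 0.001, -1.0]]
contact_force: [-0.2, -0.3, 0.3]
opening: 0.0565
```

View pics/end_scene.png

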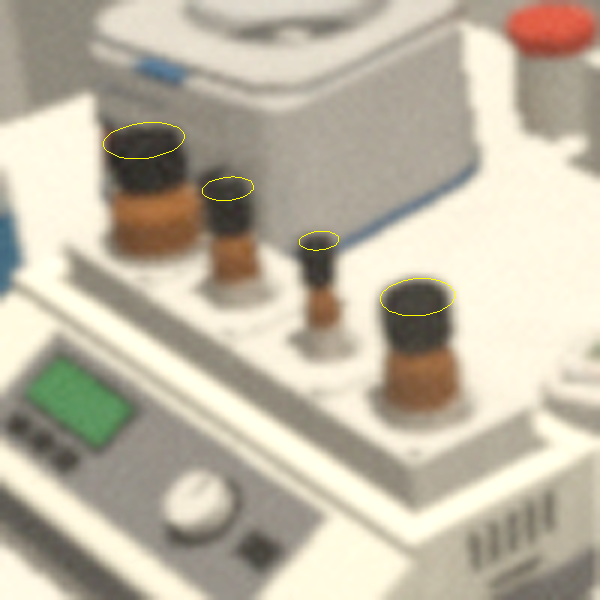

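View pics/end_top.png

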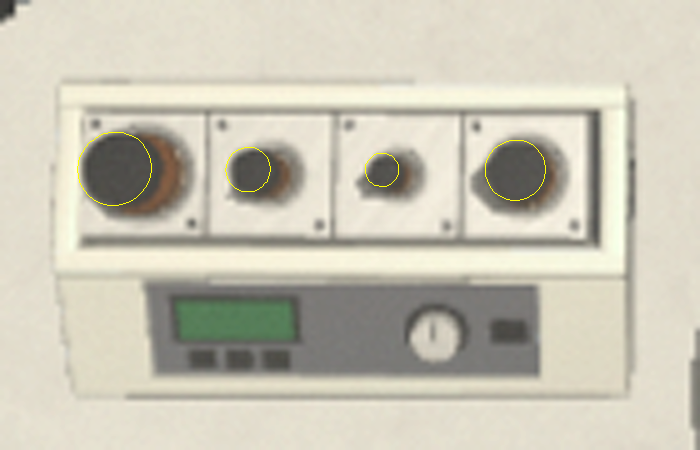

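View pics/full_top.png

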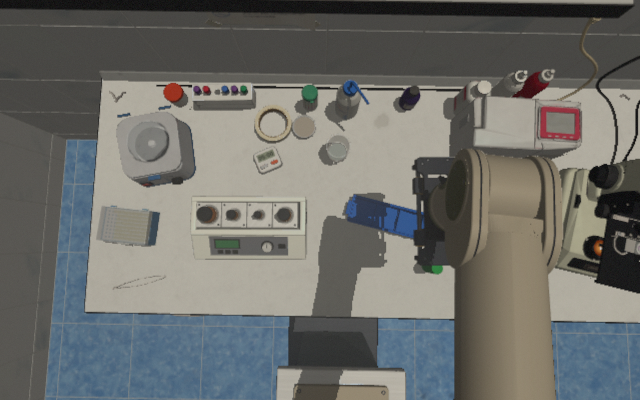

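All four caps stand on the expected circles at home height in both pictures. The beaker (337,150) and timer (267,160) have not moved, and the hand is clear.

```bash
python3 - <<'E'
from cell import r
print(r.sign_off())
E
```

```text
the job is handed in; nothing more can be done
None
```

I moved all four amber vials from the blue rack into the bores for their sizes, in the order 38, 30, 22, 16 mm. Each was gripped by the cap and lowered until it touched the bore floor at 7 to 13 N. Each stopped within about 1 mm of the calculated home height before I released it. I handed the job in with the clock at about 42 s; the sign-off gives no verdict.

- **Final checks:** both cameras show all four vials upright, with their caps at home height in the right blocks. The beaker and timer are where they started, the green look-alike was not touched, and the hand is clear of everything.
- **Cameras disagreed:** the top camera read about 4 mm too far in +y. I saw this from the held 38 mm vial and corrected for it. The scene camera was about 1 px off near the heater.
- **Side contact:** the 30 mm vial met about 3 N of sideways force on its way in, because I had set it about 1 mm off. It still went fully home.

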